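Two-pass reading of sample cups on a turntable reader

ROBOT

A 7-joint arm with a two-finger parallel gripper is mounted at the origin on a cart in front of the work surface, level with it; the furniture and walls round the work are solid. World frame = base frame: x ahead of the robot, y to its left, z up, the work surface at z = 0. Lengths are in mm, angles in rad, forces in N, time in s.
With the tool pointing down it reaches from about 400 to 875 mm from the base axis. Payload 4.4 kg.
Tool frame: the origin (TCP) lies between the finger pads; the fingertips stand 22 mm ahead of it and the grasp point (between the pads) lies 3 mm ahead of it; z points along the fingers, y is the line along which they close (so a half turn about z gives the same grasp; the last joint's range is limited). The gripper opens to 85 mm and grips with 20 to 120 N. Pads are 22 mm wide; open, the fingers measure 114 mm over their backs; the gripper's body (76 mm by 85 mm) begins 54 mm behind the grasp point. The pads swing forward as they close: fully open they stand 13 mm farther back than shut.
Start: joints at [-1.406, 0.628, 0.038, 1.517, -0.027, 0.996, -0.02], TCP at [148.667, 632.784, 253.313] pointing down, gripper open.
Joint ranges: [-3.06, 3.06], [-0.37, 2.12], [-1.25, 1.32], [0.18, 2.47], [-1.1, 4.24], [0.23, 1.98], [-2.94, 2.94]. Speed limits (rad/s): [2.57, 2.57, 3.14, 3.14, 3.14, 3.14, 3.14].

INTERFACE

Orientations are given as [roll, pitch, yaw] about the fixed x, y, z axes, in that order (R = Rz(yaw) Ry(pitch) Rx(roll)).
In Python, from cell import ctrl gives the robot as it stands.
- The arm moves only by the tool step_arm, never from a script. Its argument "plan" is a list of rows, each an object of numbers: "dx", "dy", "dz": the shift along the tool's x, y, z scaled (see below); "ax", "ay", "az": the turn, a rotation vector about the tool's x, y, z scaled (see below); "gripper": the opening, from 0 (shut) to 1 (fully open). A call has 1 to 20 rows; each row shifts and turns the commanded pose from where the row before left it, along the tool's axes as they then stand; what a row does not reach is not made up. The controller multiplies each number of a shift by 0.3 m and each number of a turn by 90 degrees. A row lasts 1/8 s, in which the tool goes at most 62.5 mm and 10.7 degrees, less where a joint would pass 70% of its speed; a pose out of reach is approached as far as the arm can. A call with a number of a shift or a turn outside -1 to 1 is refused whole. A call with a gripper value outside its range is refused whole. The fingers move at their own pace and stop on an object; the grip force is fixed at half the most. Time passes only in rows, so rows that do not move let the fingers close. It gives the time, the measured TCP pose, the force, the opening and the grip force at its end, in the units of the state.
- ctrl.read_state(): the state, without advancing time (a new reading comes with each control period).
- ctrl.get_image(name): name is "scene" or "top" or "wrist"; returns a dict with "color" (384x512x3 uint8, red, green, blue), "range_z" (384x512 float32, mm along the optical axis (not along the pixel's ray), 0 where there is no reading), "fx", "fy", "cx", "cy" (pixels), "T" (4x4, takes a point from camera to world coordinates); the wrist camera has in their place "T_tool_cam" (4x4, takes a point from camera to tool coordinates, whose origin is the TCP and whose axes are the flange's). Camera axes: x right, y down, z forward; pixel columns grow to the right and rows downward; lengths in mm; the calibration is good to about 2 mm. The wrist camera is an equidistant fisheye: a pixel r from the principal point sees the ray r / f radians off the axis. A picture is of the moment at which its call begins: read the wrist's pose just before it.
- ctrl.finish_job(): hands the job in; it is judged then, once.
The state is a dict: "clock": time; "qpos": joint angles; "qd": joint speeds; "tau": joint torques, N m; "eef_pos": TCP position; "tool_rot": TCP orientation; "force": force on the tool from outside, world axes, zero at the start; "torque": the same for the moment, N m; "width": finger opening in mm; "gripper_force": force on a finger pad.
Only numpy, scipy, OpenCV 4.12 (cv2) and the standard library are available. Lean on these libraries where they do the work, as an engineer would, in place of code of your own. Each camera call takes 0.05 s, during which the arm holds its last target. There are 200 camera calls.

TASK

Stand every sample cup from the flat black mat upright on its own round seat of the reader's turntable, turn the table by its finger pegs until the notch in its rim faces the single-bar mark, and press the membrane key with the fingertips, gently, until it answers with about 5 N, holding it half a second. Then turn the table so that the notch faces the double-bar mark, with the cups still on their seats, and press the key again in the same way. Finally stand all the cups upright on the flat metal tray, without disturbing the other things on the bench.

Things in the scene. Friction and masses are not known exactly. Their poses are not given: they have to be found in the camera images.
- reader_axis (a point): Point on the vertical axis of the reader's turntable, at the height of the turntable's top face (30 mm above the bench). The reader is a white round housing, 216 mm across and 30 mm high, flush with the turntable, fixed, with a key panel 80 mm wide, 23 mm high, that reaches 164 mm from the axis, roughly towards the robot. Its x axis points from the key panel to the turntable's axis, its y axis to the left of that, z up.
- key: Round grey membrane key, 24 mm across, on the key panel, 138 mm from the turntable's axis. The origin is on its centre line, 3 mm below its top face (the top face is 27 mm above the bench). It gives only 1 mm at 6 N (6 N/mm) and then is hard. It registers when pressed by the fingertips with more than 4 N for 0.2 s; more than 25 N damages it.
- turntable (a joint): Angle of the turntable in rad, counter-clockwise from above: 0 when the notch faces the single-bar mark, -pi/2 when it faces the double-bar mark. It turns without end either way and may read more than a whole turn. It drags with 0.10 N m and stays where it is left. The turntable is an aluminium disc 169 mm across, top face 30 mm above the bench, with three seats and three pegs.
- notch (a point): The notch in the turntable's raised rim bead (a gap about 15 mm wide, black at the bottom), 81 mm from the axis; it turns with the table, and lies on the same radius as peg_0.
- mark_single (a point): Where the notch must be for the first pass: 81 mm from the axis, in line with the single black bar on the housing, on the side of the key panel.
- mark_double (a point): Where the notch must be for the second pass: 81 mm from the axis, in line with the pair of black bars on the housing, a quarter turn from the single bar (on the reader's left, +y of reader_axis).
- peg_0 (a point): Centre of the top of finger peg 0: an upright steel pin, 10 mm in diameter, fixed to the turntable 70 mm from the axis; it stands 28 mm above the turntable's top (its top is 58 mm above the bench). Push it sideways to turn the table. The pegs are 120 degrees apart, midway between the seats.
- peg_1 (a point): Centre of the top of finger peg 1: an upright steel pin, 10 mm in diameter, fixed to the turntable 70 mm from the axis; it stands 28 mm above the turntable's top (its top is 58 mm above the bench). Push it sideways to turn the table. The pegs are 120 degrees apart, midway between the seats.
- peg_2 (a point): Centre of the top of finger peg 2: an upright steel pin, 10 mm in diameter, fixed to the turntable 70 mm from the axis; it stands 28 mm above the turntable's top (its top is 58 mm above the bench). Push it sideways to turn the table. The pegs are 120 degrees apart, midway between the seats.
- seat_0 (a point): Centre of seat 0, on the turntable's top face: a flat grey circle, 53 mm across, 45 mm from the axis; the seats are 120 degrees apart and turn with the table. A cup may stand on any seat.
- seat_1 (a point): Centre of seat 1, on the turntable's top face: a flat grey circle, 53 mm across, 45 mm from the axis; the seats are 120 degrees apart and turn with the table. A cup may stand on any seat.
- seat_2 (a point): Centre of seat 2, on the turntable's top face: a flat grey circle, 53 mm across, 45 mm from the axis; the seats are 120 degrees apart and turn with the table. A cup may stand on any seat.
- cup_0_mid (a point): Centre, half-way up (18 mm above its underside), of sample cup 0: a closed, squat, round white plastic cup with a grey cap, 50 mm across and 36 mm high, 45 g; z is its upright axis. It may be absent (None). All cups are treated alike.
- cup_1_mid (a point): Centre, half-way up (18 mm above its underside), of sample cup 1: a closed, squat, round white plastic cup with a grey cap, 50 mm across and 36 mm high, 45 g; z is its upright axis. It may be absent (None). All cups are treated alike.
- cup_2_mid (a point): Centre, half-way up (18 mm above its underside), of sample cup 2: a closed, squat, round white plastic cup with a grey cap, 50 mm across and 36 mm high, 45 g; z is its upright axis. It may be absent (None). All cups are treated alike.
- mat: Flat black mat, 234 x 84 x 3 mm, on which the cups stand at the start in a row along its long (x) axis, about 78 mm apart; fixed. Origin at the centre of its underside. Within 55 mm either side of the long axes of mat and tray the bench is free, and within 68 mm nothing is higher than 35 mm; beyond are instruments up to 90 mm high.
- tray: Flat metal tray for the finished cups, a sheet 234 x 84 x 3 mm with a beaded edge 1 mm higher; fixed. Origin at the centre of its underside; x is its long axis. Three cups fit in a row, 78 mm apart. Mat and tray may have changed places: one straight ahead, one farther left. An electrode stand 250 mm high stands between the middle place and the reader; shelves hang 380 mm up behind.
- vial: Bystander: a small capped vial, 45 mm across and 79 mm high; origin at its underside. Leave it alone.
- cuvette_box: Bystander: a small carton, 76 x 51 x 42 mm; origin at its underside. Leave it alone.

How it is judged:
By the outcome, as a careful person would: the job done as asked, in the order asked, and still so for the second after the job is handed in, with the robot touching nothing.
Of cup_0, cup_1, cup_2 only 2 to 3 are there at a start; the rules pass over those that are not, and their reading is None.
At some moment in a run one of cup_0, cup_1, cup_2 may be knocked a few centimetres aside while the robot is not near it.
It also fails if it takes over 210 s, if anything falls off the work surface, if the arm or the gripper's body presses on something with over 40 N, if the wrist force passes 120 N, or if a joint passes its speed limit or range.

## Working session

There is one attempt and no reset: what is moved stays moved. The work goes in short steps, Python scripts to look and compute and a tool call to move; the robot and the scene stay as the last step left them, time stands still between calls to the robot, and variables do not carry over. Pictures are saved under pics/ and viewed, at most 14 in all, crops included, and the job is handed in when it is done.

Besides the shell and the picture viewer there is one more tool, called after "Call:" in YAML: its name, and indented under it one key for each argument. step_arm: Moves the arm, as the interface text tells. Shifts and turns lie within -1 to 1; 1 stands for 0.3 m of shift or 90 degrees of turn. Its arguments: {"type":"object","properties":{"plan":{"type":"array"}},"required":["plan"]}

```bash
ls; mkdir -p pics
cat > h.py <<'E'
import numpy as np,cv2
from cell import ctrl
from scipy.spatial.transform import Rotation as R
def save(n,f):
    im=ctrl.get_image(n); cv2.imwrite(f,im["color"][:,:,::-1]); return im
def ray(im,u,v):
    d=np.array([(u-im["cx"])/im["fx"],(v-im["cy"])/im["fy"],1.]); T=np.array(im["T"]); return T[:3,3],T[:3,:3]@d
def onz(im,u,v,z):
    o,d=ray(im,u,v); return o+d*(z-o[2])/d[2]
def pt(im,u,v):
    o,d=ray(im,u,v); return o+d*im["range_z"][int(v),int(u)]
E
python3 - <<'E'
from h import *
for n in("scene","top"):
    im=save(n,f"pics/{n}0.png"); print(n,im["fx"],im["cx"],im["cy"],np.round(im["T"],3).tolist())
    np.savez(f"{n}0.npz",**im)
s=ctrl.read_state(); print(s)
E
```

```text
pics
scene 431.9739961789347 251.17090880700738 188.01291644038636 [[0.82, -0.379, 0.429, -59.189], [-0.573, -0.521, 0.633, -878.296], [-0.017, -0.765, -0.644, 882.477], [0.0, 0.0, 0.0, 1.0]]
top 379.21004426128616 255.8675451198072 189.9469907794602 [[-0.0, -0.98, 0.2, 255.13], [-1.0, -0.001, -0.003, -101.267], [0.003, -0.2, -0.98, 1182.036], [0.0, 0.0, 0.0, 1.0]]
{'clock': 0.1, 'qpos': array([-1.40579142,  0.6292453 ,  0.03845106,  1.51828006, -0.02700195,
        0.99628033, -0.01999468]), 'qd': array([ 0.00102758,  0.00036746, -0.00125588, -0.00325796, -0.00025291,
       -0.00016494, -0.00063889]), 'tau': array([ 2.12484607e-03, -5.64541411e+01,  1.23044539e+00, -1.93978322e+01,
        1.13069350e-02,  5.45698655e-03,  2.03794519e-05]), 'eef_pos': array([148.54834187, 632.26184424, 252.4826604 ]), 'tool_rot': array([-3.13989780e+00,  1.88107621e-05,  2.91078665e+00]), 'force': array([ 0.05473619,  0.49200574, -0.11990685]), 'torque': array([-0.03132779, -0.01625237,  0.00533176]), 'gripper_force': 0.0, 'width': 85.36216797047734}
```

View pics/scene0.png

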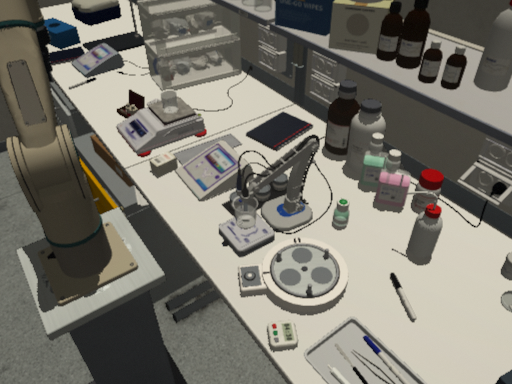

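View pics/top0.png

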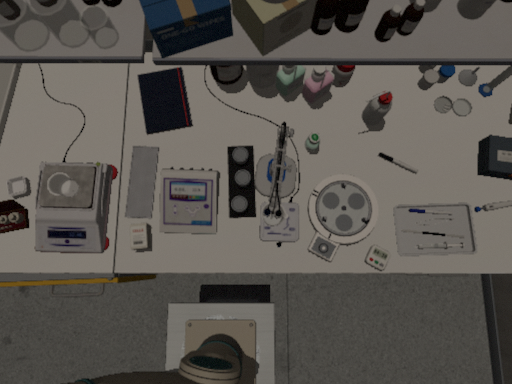

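The scene and top views show three grey-capped cups on the black mat at top (241,181). The tray is at (142,181), farther left, and the reader at (343,208) with its key panel at (323,246). I'll zoom in on these.

Run:
```python
from h import *
a=cv2.imread("pics/top0.png")[165:265,295:395]; b=cv2.imread("pics/scene0.png")[230:310,230:360]
a=cv2.resize(a,(400,400),interpolation=cv2.INTER_CUBIC);b=cv2.resize(b,None,fx=3,fy=3,interpolation=cv2.INTER_CUBIC)
o=np.zeros((400,800,3),np.uint8);o[:,:400]=a;o[:240,400:790]=b
cv2.imwrite("pics/z0.png",o)
im=dict(np.load("top0.npz"))
for n,u,v in[("cups",240,156),("",239,180),("",239,204),("matc",241,181),("tray",142,181),("axis",344,207),("key",323,247),("boxbot",190,200),("stand",275,175),("stand",281,135),("bk",262,222)]:
    print(n,pt(im,u,v).round(),onz(im,u,v,30).round())
```

```text
cups [597. -55.  38.] [600. -55.  30.]
 [520. -53.  38.] [522. -52.  30.]
 [445. -53.  38.] [446. -53.  30.]
matc [517. -59.  37.] [519. -59.  30.]
tray [525. 258.   2.] [518. 250.  30.]
axis [ 436. -375.   33.] [ 437. -376.   30.]
key [ 315. -307.   30.] [ 315. -307.   30.]
boxbot [454.  94.  54.] [459.  98.  30.]
stand [ 499. -156.  189.] [ 538. -165.   30.]
stand [ 594. -170.  239.] [ 670. -185.   30.]
bk [ 390. -123.   38.] [ 391. -124.   30.]
```

View pics/z0.png

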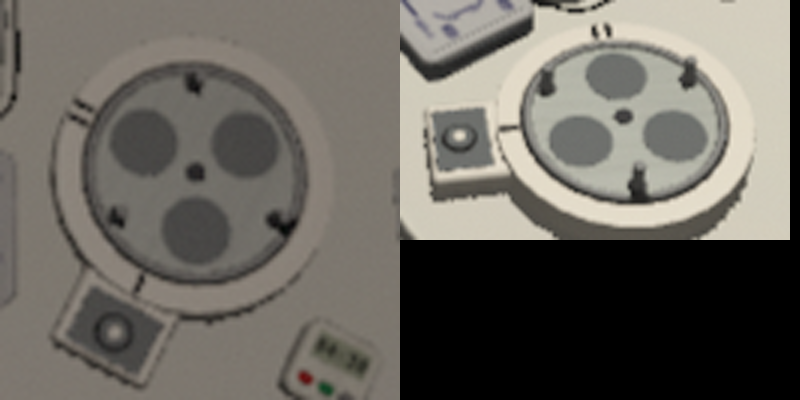

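The crop shows the turntable axis at top pixel (343.75,208). The notch with peg 0 is at crop (285,226), at a world bearing of about 240°. The single bar is at about 153° and the double bar at about 62°, so the table needs about -87° to reach the single bar. I'll move above the mat first.

Call:
step_arm:
  plan:
    - {"dx":-0.06,"dy":-0.07,"dz":-0.05,"gripper":0.85}
    - {"dx":-0.124,"dy":-0.139,"dz":-0.05}
    - {"dx":-0.124,"dy":-0.139,"dz":-0.05}
    - {"dx":-0.124,"dy":-0.139}
    - {"dx":-0.124,"dy":-0.139}
    - {"dx":-0.124,"dy":-0.139}
    - {"dx":-0.124,"dy":-0.139}
    - {"dx":-0.124,"dy":-0.139}
    - {"dx":-0.124,"dy":-0.139}
    - {"dx":-0.124,"dy":-0.139}
    - {"dx":-0.124,"dy":-0.139}
    - {"dx":-0.124,"dy":-0.139}
    - {"dx":-0.124,"dy":-0.139}
    - {"dx":-0.124,"dy":-0.139}
    - {"dx":-0.06,"dy":-0.07}
    - {"az":-0.0735}
    - {"az":-0.0735}
    - {"gripper":0.85}
    - {"gripper":0.85}

```text
invalid input
```

```bash
cat >> h.py <<'E'
def wrist(f=None):
    s=ctrl.read_state(); im=ctrl.get_image("wrist")
    T=np.eye(4);T[:3,:3]=R.from_euler("xyz",s["tool_rot"]).as_matrix();T[:3,3]=s["eef_pos"]
    im["T"]=T@np.array(im["T_tool_cam"])
    if f: cv2.imwrite(f,im["color"][:,:,::-1])
    return im
def won(im,u,v,z):
    x,y=(u-im["cx"])/im["fx"],(v-im["cy"])/im["fy"]; r=np.hypot(x,y)+1e-9
    d=im["T"][:3,:3]@np.array([np.sin(r)*x/r,np.sin(r)*y/r,np.cos(r)]); o=im["T"][:3,3]
    return o+d*(z-o[2])/d[2]
def wpix(im,p):
    q=np.linalg.inv(im["T"])@np.append(p,1); t=np.arctan2(np.hypot(q[0],q[1]),q[2]); r=np.hypot(q[0],q[1])+1e-9
    return im["cx"]+im["fx"]*t*q[0]/r, im["cy"]+im["fy"]*t*q[1]/r
def go(p,yaw=None):
    "tool-frame shift (scaled) to world TCP p at present yaw, turn az (scaled)"
    s=ctrl.read_state(); M=R.from_euler("xyz",s["tool_rot"]).as_matrix()
    d=M.T@(np.array(p)-s["eef_pos"])/300
    print("t%.1f"%s["clock"],s["eef_pos"].round(1),s["tool_rot"].round(3),"w%.0f"%s["width"],"F",s["force"].round(1),"-> shift",d.round(3),"rows",np.linalg.norm(d)/.2, "" if yaw is None else "az %.3f"%(-((np.deg2rad(yaw)-s["tool_rot"][2]+np.pi)%(2*np.pi)-np.pi)/(np.pi/2)))
E
python3 - <<'E'
from h import *
im=wrist("pics/w1.png"); print(im["fx"],im["cx"],im["cy"],np.round(im["T_tool_cam"],3).tolist())
go([520,-55,250],180); print(ctrl.read_state()["qpos"].round(2))
print([np.round(wpix(im,(x,-54,39))) for x in (597,520,445)])
E
```

```text
297.3186396354542 253.24416492314546 195.00006270478198 [[0.001, -0.953, -0.304, 77.649], [1.0, 0.001, -0.0, -1.145], [0.0, -0.304, 0.953, -120.739], [0.0, 0.0, 0.0, 1.0]]
t0.1 [148.6 632.4 252.6] [-3.14  -0.     2.911] w85 F [-0.5 -0.3  0. ] -> shift [-1.729 -1.947  0.011] rows 13.022008632306296 az -0.147
[-1.41  0.63  0.04  1.52 -0.03  1.   -0.02]
[array([ 42., 396.]), array([ 26., 377.]), array([  9., 356.])]
```

View pics/w1.png

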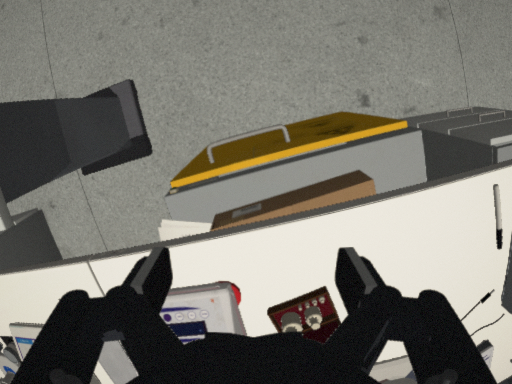

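The move was refused, so the arm is still at the start and the wrist view shows only the bench edge. Rows probably need every key. I'll retry with all of them.

Call:
step_arm:
  plan:
    - {"dx":-0.06,"dy":-0.07,"dz":-0.05,"ax":0,"ay":0,"az":0,"gripper":0.85}
    - {"dx":-0.124,"dy":-0.139,"dz":-0.05,"ax":0,"ay":0,"az":0,"gripper":0.85}
    - {"dx":-0.124,"dy":-0.139,"dz":-0.05,"ax":0,"ay":0,"az":0,"gripper":0.85}
    - {"dx":-0.124,"dy":-0.139,"dz":0,"ax":0,"ay":0,"az":0,"gripper":0.85}
    - {"dx":-0.124,"dy":-0.139,"dz":0,"ax":0,"ay":0,"az":0,"gripper":0.85}
    - {"dx":-0.124,"dy":-0.139,"dz":0,"ax":0,"ay":0,"az":0,"gripper":0.85}
    - {"dx":-0.124,"dy":-0.139,"dz":0,"ax":0,"ay":0,"az":0,"gripper":0.85}
    - {"dx":-0.124,"dy":-0.139,"dz":0,"ax":0,"ay":0,"az":0,"gripper":0.85}
    - {"dx":-0.124,"dy":-0.139,"dz":0,"ax":0,"ay":0,"az":0,"gripper":0.85}
    - {"dx":-0.124,"dy":-0.139,"dz":0,"ax":0,"ay":0,"az":0,"gripper":0.85}
    - {"dx":-0.124,"dy":-0.139,"dz":0,"ax":0,"ay":0,"az":0,"gripper":0.85}
    - {"dx":-0.124,"dy":-0.139,"dz":0,"ax":0,"ay":0,"az":0,"gripper":0.85}
    - {"dx":-0.124,"dy":-0.139,"dz":0,"ax":0,"ay":0,"az":0,"gripper":0.85}
    - {"dx":-0.124,"dy":-0.139,"dz":0,"ax":0,"ay":0,"az":0,"gripper":0.85}
    - {"dx":-0.06,"dy":-0.07,"dz":0,"ax":0,"ay":0,"az":-0.07,"gripper":0.85}
    - {"dx":0,"dy":0,"dz":0,"ax":0,"ay":0,"az":-0.077,"gripper":0.85}
    - {"dx":0,"dy":0,"dz":0,"ax":0,"ay":0,"az":0,"gripper":0.85}
    - {"dx":0,"dy":0,"dz":0,"ax":0,"ay":0,"az":0,"gripper":0.85}

```text
clock: 2.4
eef_pos: [520.7, -54.3, 298.2]
tool_rot: [3.141, -0.0, 3.14]
force: [0.1, 0.7, 0.1]
width: 73.2
gripper_force: 0.0
```

Run:
```python
from h import *
im=wrist("pics/w2.png"); np.savez("w2.npz",**im)
go([520,-55,250],180); print(ctrl.read_state()["qpos"].round(2))
print([np.round(wpix(im,(x,-54,39))) for x in (597,520,445)])
```

```text
t2.5 [520.7 -54.2 298.3] [ 3.141 -0.     3.141] w72 F [ 0.1 -0.1  0.4] -> shift [ 0.002 -0.003  0.161] rows 0.8051392677810837 az -0.000
[-0.08  0.4   0.19  1.81 -0.09  0.94  1.71]
[array([254., 218.]), array([254., 163.]), array([254., 105.])]
```

View pics/w2.png

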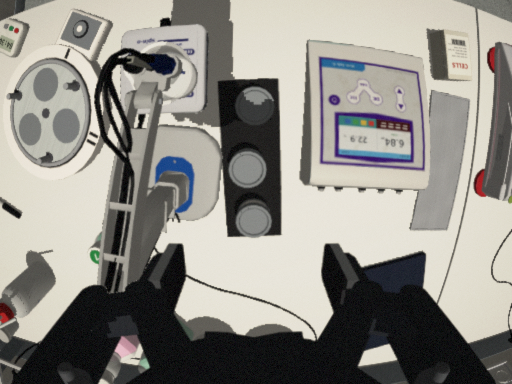

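The wrist view shows the three cups on the mat at (255,105), (247,168) and (253,219). The middle one is slightly off the row. I'll measure with circles and triangulate against the top view.

```bash
cat >> h.py <<'E'
def circ(im,box,r0,r1,sc=4,p2=14):
    x0,y0,x1,y1=box; g=cv2.cvtColor(im["color"],cv2.COLOR_RGB2GRAY)[y0:y1,x0:x1]
    g=cv2.GaussianBlur(cv2.resize(g,None,fx=sc,fy=sc,interpolation=cv2.INTER_CUBIC),(5,5),1.5)
    c=cv2.HoughCircles(g,cv2.HOUGH_GRADIENT,1,r0*sc*1.7,param1=60,param2=p2,minRadius=int(r0*sc),maxRadius=int(r1*sc))
    return [] if c is None else [((a+.5)/sc-.5+x0,(b+.5)/sc-.5+y0,r/sc) for a,b,r in c[0]]
def wray(im,u,v):
    a,b=won(im,u,v,0),won(im,u,v,100); return a,b-a
def tri(o1,d1,o2,d2):
    A=np.stack([d1,-d2],1); k=np.linalg.lstsq(A,o2-o1,rcond=None)[0]; a=o1+k[0]*d1;b=o2+k[1]*d2
    return (a+b)/2,np.linalg.norm(a-b)
E
python3 - <<'E'
from h import *
w=dict(np.load("w2.npz")); t=dict(np.load("top0.npz"))
W=sorted(circ(w,(218,75,284,240),15,22),key=lambda c:c[1])[:]; Tt=sorted(circ(t,(225,143,257,220),7,11,6),key=lambda c:-c[1])
print(np.round(W,1).tolist(),np.round(Tt,1).tolist())
for c in W: print("w",won(w,c[0],c[1],39).round(1))
for c in Tt: print("t",onz(t,c[0],c[1],39).round(1))
for a in W:
  for b in Tt:
    p,e=tri(*wray(w,a[0],a[1]),*ray(t,b[0],b[1]))
    if e<8 and 20<p[2]<60: print(p.round(1),round(e,1))
E
```

```text
[[254.8000030517578, 105.5, 19.299999237060547], [247.0, 168.8000030517578, 16.0], [253.0, 219.8000030517578, 17.799999237060547]] [[238.8000030517578, 203.3000030517578, 8.399999618530273], [242.3000030517578, 177.0, 8.199999809265137], [239.6999969482422, 153.5, 8.199999809265137]]
w [445.5 -53.4  39. ]
w [527.7 -63.5  39. ]
w [599.6 -55.7  39. ]
t [446.7 -52.9  39. ]
t [529.3 -63.   39. ]
t [605.1 -54.1  39. ]
[445.4 -53.3  46.7] 0.3
[524.5 -63.4  56.3] 1.4
```

Call:
step_arm:
  plan:
    - {"dx":0.125,"dy":0.003,"dz":0,"ax":0,"ay":0,"az":0,"gripper":0.85}
    - {"dx":0.126,"dy":0,"dz":0,"ax":0,"ay":0,"az":0,"gripper":0.85}
    - {"dx":0,"dy":0,"dz":0.18,"ax":0,"ay":0,"az":0,"gripper":0.85}
    - {"dx":0,"dy":0,"dz":0.2,"ax":0,"ay":0,"az":0,"gripper":0.85}
    - {"dx":0,"dy":0,"dz":0.2,"ax":0,"ay":0,"az":0,"gripper":0.85}
    - {"dx":0,"dy":0,"dz":0.2,"ax":0,"ay":0,"az":0,"gripper":0.85}
    - {"dx":0,"dy":0,"dz":0.08,"ax":0,"ay":0,"az":0,"gripper":0.85}
    - {"dx":0,"dy":0,"dz":0.037,"ax":0,"ay":0,"az":0,"gripper":0.85}
    - {"dx":0,"dy":0,"dz":0,"ax":0,"ay":0,"az":0,"gripper":0.85}
    - {"dx":0,"dy":0,"dz":0,"ax":0,"ay":0,"az":0,"gripper":0}
    - {"dx":0,"dy":0,"dz":0,"ax":0,"ay":0,"az":0,"gripper":0}
    - {"dx":0,"dy":0,"dz":0,"ax":0,"ay":0,"az":0,"gripper":0}
    - {"dx":0,"dy":0,"dz":0,"ax":0,"ay":0,"az":0,"gripper":0}
    - {"dx":0,"dy":0,"dz":0,"ax":0,"ay":0,"az":0,"gripper":0}

```text
clock: 4.2
eef_pos: [442.7, -51.3, 42.5]
tool_rot: [3.133, -0.009, 3.141]
force: [-0.5, 2.2, 5.8]
width: 47.9
gripper_force: 61.2
```

Run:
```python
from h import *
go([445.5,-53,29],180);save("wrist","pics/w3.png")
go([445.5,-53,29],180);s=ctrl.read_state();print(s["qd"].round(3),s["qpos"].round(3),s["torque"].round(2))
```

```text
t4.2 [442.7 -51.3  42.5] [ 3.133 -0.009  3.141] w48 F [-0.5  2.2  5.8] -> shift [-0.01  -0.006  0.045] rows 0.23118641615968596 az -0.000
t4.2 [442.6 -51.3  42.5] [ 3.133 -0.009  3.141] w48 F [ 0.1 -0.3  7.4] -> shift [-0.01  -0.006  0.045] rows 0.23103407032898204 az -0.000
[-0.001 -0.     0.001 -0.    -0.001 -0.001  0.002] [-0.081  0.762  0.206  2.219 -0.695  0.234  2.322] [0.05 0.21 0.04]
```

View pics/w3.png

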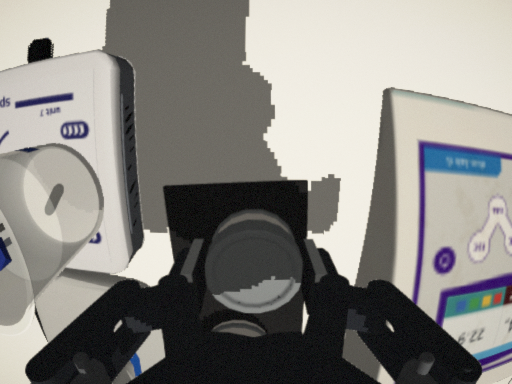

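The cup (centre (254,265)) is held with width 48, though joint 6 hit its limit so the grasp sits about 13 mm high, which is acceptable. I'll lift it and carry it to a look position over the reader.

Call:
step_arm:
  plan:
    - {"dx":0,"dy":0,"dz":-0.1,"ax":0,"ay":0,"az":0,"gripper":0}
    - {"dx":0,"dy":0,"dz":-0.2,"ax":0,"ay":0,"az":0,"gripper":0}
    - {"dx":0,"dy":0,"dz":-0.2,"ax":0,"ay":0,"az":0,"gripper":0}
    - {"dx":0,"dy":0,"dz":-0.2,"ax":0,"ay":0,"az":0,"gripper":0}
    - {"dx":0,"dy":0,"dz":-0.2,"ax":0,"ay":0,"az":0,"gripper":0}
    - {"dx":0,"dy":0,"dz":-0.1,"ax":0,"ay":0,"az":0,"gripper":0}
    - {"dx":-0.026,"dy":-0.18,"dz":0,"ax":0,"ay":0,"az":0,"gripper":0}
    - {"dx":-0.026,"dy":-0.18,"dz":0,"ax":0,"ay":0,"az":0,"gripper":0}
    - {"dx":-0.026,"dy":-0.18,"dz":0,"ax":0,"ay":0,"az":0,"gripper":0}
    - {"dx":-0.026,"dy":-0.18,"dz":0,"ax":0,"ay":0,"az":0,"gripper":0}
    - {"dx":-0.026,"dy":-0.18,"dz":0,"ax":0,"ay":0,"az":0,"gripper":0}
    - {"dx":-0.026,"dy":-0.18,"dz":0,"ax":0,"ay":0,"az":0,"gripper":0}
    - {"dx":0,"dy":0,"dz":0,"ax":0,"ay":0,"az":0,"gripper":0}
    - {"dx":0,"dy":0,"dz":0,"ax":0,"ay":0,"az":0,"gripper":0}

```text
clock: 6.0
eef_pos: [491.3, -377.4, 338.4]
tool_rot: [3.133, -0.011, 3.14]
force: [-0.6, 0.3, -0.0]
width: 48.0
gripper_force: 62.0
```

Run:
```python
from h import *
im=wrist("pics/w4.png"); np.savez("w4.npz",**im)
go([490,-375,329],180); print(ctrl.read_state()["qpos"].round(2))
print(np.round(wpix(im,(436,-376,30))))
```

```text
t6.0 [ 491.8 -376.5  338.5] [ 3.133 -0.011  3.141] w48 F [-0.1  0.8  0. ] -> shift [0.006 0.005 0.032] rows 0.16392715645281752 az -0.000
[ 0.2   0.6   0.71  1.49 -0.4   1.21  2.54]
[253. 121.]
```

View pics/w4.png

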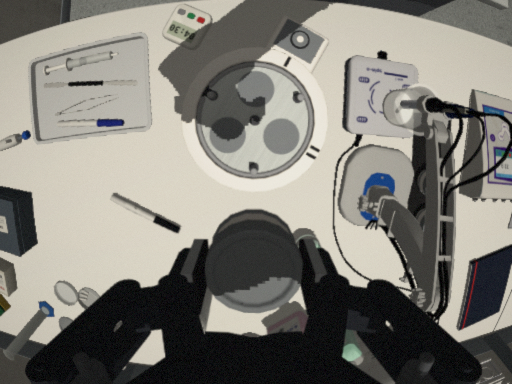

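In the wrist view the hub is near (255,119), the pegs at (211,96), (253,167) and (306,97), and the seats at (258,87), (228,131) and (281,136). The single bar is at (287,63) and the double bars at (313,152). Next I'll convert these to positions.

Run:
```python
from h import *
w=dict(np.load("w4.npz")); t=dict(np.load("top0.npz"))
A=np.array
def dark(im,u,v,h,thr):
    g=im["color"].mean(2)[v-h:v+h+1,u-h:u+h+1]; m=g<thr; y,x=np.nonzero(m); return x.mean()+u-h,y.mean()+v-h,m.sum()
for z in(30,):
    h=dark(w,255,119,6,70); hp=won(w,h[0],h[1],z); print("hub w",np.round(h,1),hp.round(1))
    g=dark(t,344,208,3,60); print("hub t",np.round(g,1),onz(t,g[0],g[1],z).round(1), "tri",tri(*wray(w,h[0],h[1]),*ray(t,g[0],g[1])))
for c in circ(w,(180,45,330,195),50,75,2,40)[:2]: print("ring w",np.round(c,1),won(w,c[0],c[1],30).round(1))
for c in circ(t,(300,165,390,255),25,37,4,40)[:2]: print("ring t",np.round(c,1),onz(t,c[0],c[1],30).round(1))
C=won(w,h[0],h[1],30)
for n,u,v in[("seatA",258,87),("seatB",228,131),("seatC",281,136),("single",287,62.5),("double",313,152),("key",300,39),("peg0?",208,95),("p",253,170),("p",309,97)]:
    p=won(w,u,v,30)-C; print(n,p.round(0),round(np.hypot(*p[:2])),round(np.rad2deg(np.arctan2(p[1],p[0])),1))
for c in circ(w,(205,65,305,165),13,20,4,12)[:6]: 
    p=won(w,c[0],c[1],30)-C;print("seat?",np.round(c,1),round(np.hypot(*p[:2])),round(np.rad2deg(np.arctan2(p[1],p[0])),1))
a=w["color"][30:180,180:330,::-1]; b=t["color"][165:265,295:395,::-1]
cv2.imwrite("pics/z4.png",cv2.resize(a,(600,600),interpolation=cv2.INTER_CUBIC))
```

```text
hub w [253.9 118.2  75. ] [ 431.5 -374.9   30. ]
hub t [343.5 207.7  14. ] [ 434.7 -374.3   30. ] tri (array([ 432.84223078, -374.27754101,   32.64543783]), np.float64(3.098413036650464))
ring w [254.5 118.   58. ] [ 431.2 -374.1   30. ]
ring t [344.8 209.   26.9] [ 430.7 -377.9   30. ]
seatA [-45.   6.   0.] 46 172.7
seatB [ 18. -37.   0.] 42 -64.0
seatC [26. 39.  0.] 47 56.8
single [-82.  47.   0.] 94 150.1
double [49. 87.  0.] 100 60.9
key [-118.   66.    0.] 135 150.8
peg0? [-35. -66.   0.] 74 -117.9
p [76. -1.  0.] 76 -1.1
p [-32.  79.   0.] 86 112.2
seat? [280.8 135.8  18. ] 46 56.9
seat? [227.2 134.8  18. ] 45 -58.5
seat? [255.2  88.8  18.2] 43 177.5
seat? [281.8  90.2  19.6] 57 135.9
```

View pics/z4.png

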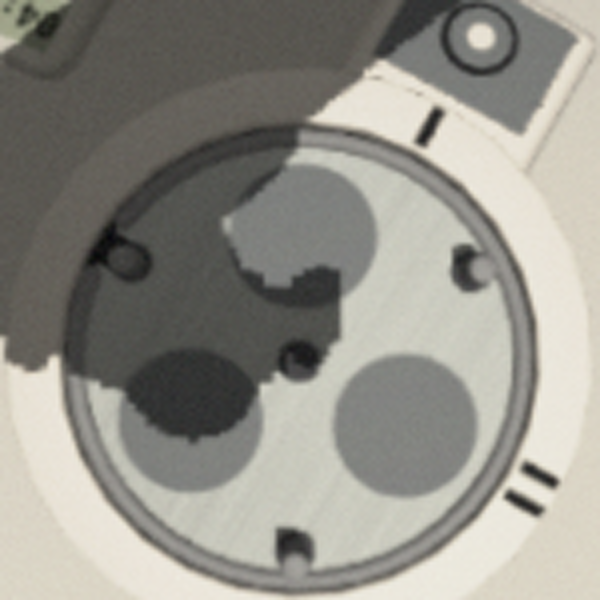

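Averaging the three seats puts the axis at about (433.4,-374.2). The seats are at bearings 178.7°, 58.7° and -61.3°, and the single mark at 151.4°. I'll place cup 1 on the 58.7° seat.

```bash
cat >> h.py <<'E'
def plan(p,yaw):
    "turn first (rotvec, also levels the tool), then shift in the turned frame"
    s=ctrl.read_state(); M=R.from_euler("xyz",s["tool_rot"]); D=R.from_euler("xyz",[np.pi,0,np.deg2rad(yaw)])
    rv=(M.inv()*D).as_rotvec()/(np.pi/2); d=D.inv().apply(np.array(p)-s["eef_pos"])/300
    print("t%.1f"%s["clock"],s["eef_pos"].round(1),"turn",rv.round(3),"shift",d.round(3),"w%.0f"%s["width"],"F",s["force"].round(1))
AX=np.array([433.4,-374.2])
def pol(r,a): return AX+r*np.array([np.cos(np.deg2rad(a)),np.sin(np.deg2rad(a))])
E
python3 - <<'E'
from h import *
y=148.7;o=-2.9*np.array([np.cos(np.deg2rad(y)),np.sin(np.deg2rad(y))])
p=pol(45,58.7)-o;print(p); plan([*p,70],y)
E
```

```text
[ 454.30042943 -334.24274722]
t6.0 [ 491.8 -376.5  338.5] turn [ 0.004 -0.008  0.348] shift [0.18  0.055 0.895] w48 F [-0.1  0.8  0. ]
```

Call:
step_arm:
  plan:
    - {"dx":0,"dy":0,"dz":0,"ax":0.004,"ay":-0.008,"az":0.116,"gripper":0}
    - {"dx":0,"dy":0,"dz":0,"ax":0,"ay":0,"az":0.116,"gripper":0}
    - {"dx":0,"dy":0,"dz":0,"ax":0,"ay":0,"az":0.116,"gripper":0}
    - {"dx":0.18,"dy":0.055,"dz":0.05,"ax":0,"ay":0,"az":0,"gripper":0}
    - {"dx":0,"dy":0,"dz":0.19,"ax":0,"ay":0,"az":0,"gripper":0}
    - {"dx":0,"dy":0,"dz":0.19,"ax":0,"ay":0,"az":0,"gripper":0}
    - {"dx":0,"dy":0,"dz":0.19,"ax":0,"ay":0,"az":0,"gripper":0}
    - {"dx":0,"dy":0,"dz":0.15,"ax":0,"ay":0,"az":0,"gripper":0}
    - {"dx":0,"dy":0,"dz":0.08,"ax":0,"ay":0,"az":0,"gripper":0}
    - {"dx":0,"dy":0,"dz":0.025,"ax":0,"ay":0,"az":0,"gripper":0}
    - {"dx":0,"dy":0,"dz":0.01,"ax":0,"ay":0,"az":0,"gripper":0}
    - {"dx":0,"dy":0,"dz":0,"ax":0,"ay":0,"az":0,"gripper":0}
    - {"dx":0,"dy":0,"dz":0,"ax":0,"ay":0,"az":0,"gripper":0}

```text
clock: 7.68
eef_pos: [455.3, -335.8, 73.9]
tool_rot: [3.141, 0.003, 2.594]
force: [0.1, 0.1, -0.2]
width: 47.8
gripper_force: 61.9
```

Run:
```python
from h import *
plan([454.3,-334.2,70],148.7)
im=wrist("pics/w5.png")
```

```text
t7.7 [ 455.3 -335.8   73.9] turn [ 0.     0.002 -0.001] shift [0.006 0.003 0.013] w48 F [ 0.1  0.1 -0.2]
```

View pics/w5.png

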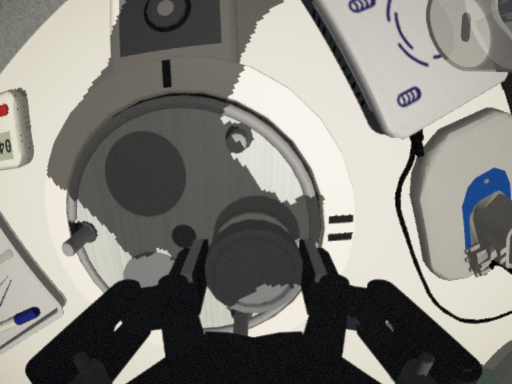

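Cup 1 hangs about 4 mm over its seat, seen at (255,265). I'll lower, release and go back above the mat.

Call:
step_arm:
  plan:
    - {"dx":0.006,"dy":0.003,"dz":0.012,"ax":0,"ay":0,"az":0,"gripper":0}
    - {"dx":0,"dy":0,"dz":0,"ax":0,"ay":0,"az":0,"gripper":0}
    - {"dx":0,"dy":0,"dz":0,"ax":0,"ay":0,"az":0,"gripper":0.8}
    - {"dx":0,"dy":0,"dz":0,"ax":0,"ay":0,"az":0,"gripper":0.8}
    - {"dx":0,"dy":0,"dz":0,"ax":0,"ay":0,"az":0,"gripper":0.8}
    - {"dx":0,"dy":0,"dz":0,"ax":0,"ay":0,"az":0,"gripper":0.8}
    - {"dx":0,"dy":0,"dz":-0.1,"ax":0,"ay":0,"az":0,"gripper":0.8}
    - {"dx":0,"dy":0,"dz":-0.19,"ax":0,"ay":0,"az":0,"gripper":0.8}
    - {"dx":0,"dy":0,"dz":-0.19,"ax":0,"ay":0,"az":0,"gripper":0.8}
    - {"dx":0,"dy":0,"dz":-0.19,"ax":0,"ay":0,"az":0,"gripper":0.8}
    - {"dx":0,"dy":0,"dz":-0.19,"ax":0,"ay":0,"az":0,"gripper":0.8}
    - {"dx":0.06,"dy":0.183,"dz":0,"ax":0,"ay":0,"az":0,"gripper":0.8}
    - {"dx":0.06,"dy":0.183,"dz":0,"ax":0,"ay":0,"az":0,"gripper":0.8}
    - {"dx":0.06,"dy":0.183,"dz":0,"ax":0,"ay":0,"az":0,"gripper":0.8}
    - {"dx":0.06,"dy":0.183,"dz":0,"ax":0,"ay":0,"az":0,"gripper":0.8}
    - {"dx":0.06,"dy":0.183,"dz":0,"ax":0,"ay":0,"az":0,"gripper":0.8}
    - {"dx":0,"dy":0,"dz":0,"ax":0,"ay":0,"az":-0.116,"gripper":0.8}
    - {"dx":0,"dy":0,"dz":0,"ax":0,"ay":0,"az":-0.116,"gripper":0.8}
    - {"dx":0,"dy":0,"dz":0,"ax":0,"ay":0,"az":-0.116,"gripper":0.8}
    - {"dx":0,"dy":0,"dz":0,"ax":0,"ay":0,"az":0,"gripper":0.8}

```text
clock: 10.22
eef_pos: [519.2, -52.7, 327.5]
tool_rot: [3.141, 0.002, 3.139]
force: [0.2, 0.0, -0.0]
width: 68.6
gripper_force: 0.0
```

Run:
```python
from h import *
w=wrist("pics/w6.png")
W=circ(w,(200,60,290,245),14,22); print(np.round(W,1).tolist())
for c in W: print("w",won(w,c[0],c[1],39).round(1))
u=[wpix(w,(x,y,39)) for x,y in((445,-53),(528,-63),(601,-55))]; print(np.round(u).tolist())
plan([528,-63,29],180)
```

```text
[[245.8000030517578, 165.1999969482422, 17.0], [252.0, 215.5, 17.0], [201.1999969482422, 191.8000030517578, 16.899999618530273], [200.5, 145.5, 14.600000381469727]]
w [528.2 -64.2  39. ]
w [604.  -55.6  39. ]
w [ 567.  -129.4   39. ]
w [ 499.3 -127.3   39. ]
[[254.0, 106.0], [247.0, 165.0], [252.0, 214.0]]
t10.3 [519.2 -52.8 327.5] turn [ 0.     0.001 -0.003] shift [-0.029 -0.034  0.995] w68 F [-0.3 -0.7 -0.2]
```

Call:
step_arm:
  plan:
    - {"dx":-0.029,"dy":-0.036,"dz":0,"ax":0,"ay":0,"az":0,"gripper":0.75}
    - {"dx":0,"dy":0,"dz":0.19,"ax":0,"ay":0,"az":0,"gripper":0.75}
    - {"dx":0,"dy":0,"dz":0.19,"ax":0,"ay":0,"az":0,"gripper":0.75}
    - {"dx":0,"dy":0,"dz":0.19,"ax":0,"ay":0,"az":0,"gripper":0.75}
    - {"dx":0,"dy":0,"dz":0.19,"ax":0,"ay":0,"az":0,"gripper":0.75}
    - {"dx":0,"dy":0,"dz":0.16,"ax":0,"ay":0,"az":0,"gripper":0.75}
    - {"dx":0,"dy":0,"dz":0.05,"ax":0,"ay":0,"az":0,"gripper":0.75}
    - {"dx":0,"dy":0,"dz":0.02,"ax":0,"ay":0,"az":0,"gripper":0.75}
    - {"dx":0,"dy":0,"dz":0,"ax":0,"ay":0,"az":0,"gripper":0.75}
    - {"dx":0,"dy":0,"dz":0,"ax":0,"ay":0,"az":0,"gripper":0}
    - {"dx":0,"dy":0,"dz":0,"ax":0,"ay":0,"az":0,"gripper":0}
    - {"dx":0,"dy":0,"dz":0,"ax":0,"ay":0,"az":0,"gripper":0}
    - {"dx":0,"dy":0,"dz":0,"ax":0,"ay":0,"az":0,"gripper":0}

```text
clock: 11.9
eef_pos: [529.7, -63.6, 32.3]
tool_rot: [-3.141, 0.005, 3.141]
force: [-1.3, 0.6, 5.3]
width: 48.3
gripper_force: 61.6
```

Call:
step_arm:
  plan:
    - {"dx":0,"dy":0,"dz":-0.2,"ax":0,"ay":0,"az":0,"gripper":0}
    - {"dx":0,"dy":0,"dz":-0.2,"ax":0,"ay":0,"az":0,"gripper":0}
    - {"dx":0,"dy":0,"dz":-0.2,"ax":0,"ay":0,"az":0,"gripper":0}
    - {"dx":0,"dy":0,"dz":-0.2,"ax":0,"ay":0,"az":0,"gripper":0}
    - {"dx":0,"dy":0,"dz":-0.2,"ax":0,"ay":0,"az":0,"gripper":0}
    - {"dx":0.078,"dy":-0.172,"dz":0,"ax":0,"ay":0,"az":0,"gripper":0}
    - {"dx":0.078,"dy":-0.172,"dz":0,"ax":0,"ay":0,"az":0,"gripper":0}
    - {"dx":0.078,"dy":-0.172,"dz":0,"ax":0,"ay":0,"az":0,"gripper":0}
    - {"dx":0.078,"dy":-0.172,"dz":0,"ax":0,"ay":0,"az":0,"gripper":0}
    - {"dx":0.078,"dy":-0.172,"dz":0,"ax":0,"ay":0,"az":0,"gripper":0}
    - {"dx":0.078,"dy":-0.172,"dz":0,"ax":0,"ay":0,"az":0,"gripper":0}
    - {"dx":0,"dy":0,"dz":0,"ax":0,"ay":0,"az":0.113,"gripper":0}
    - {"dx":0,"dy":0,"dz":0,"ax":0,"ay":0,"az":0.113,"gripper":0}
    - {"dx":0,"dy":0,"dz":0,"ax":0,"ay":0,"az":0.113,"gripper":0}
    - {"dx":0,"dy":0,"dz":0,"ax":0,"ay":0,"az":0.113,"gripper":0}
    - {"dx":0,"dy":0,"dz":0,"ax":0,"ay":0,"az":0.113,"gripper":0}
    - {"dx":0,"dy":0,"dz":0,"ax":0,"ay":0,"az":0.113,"gripper":0}
    - {"dx":0,"dy":0,"dz":0,"ax":0,"ay":0,"az":0.113,"gripper":0}
    - {"dx":0,"dy":0,"dz":0,"ax":0,"ay":0,"az":0.113,"gripper":0}
    - {"dx":0,"dy":0,"dz":0,"ax":0,"ay":0,"az":0.113,"gripper":0}

```text
clock: 14.4
eef_pos: [387.5, -372.5, 331.1]
tool_rot: [3.139, -0.0, 1.538]
force: [0.0, -0.1, 0.2]
width: 48.6
gripper_force: 62.0
```

Run:
```python
from h import *
plan([*pol(45,178.7),62],88.7)
im=wrist("pics/w7.png"); np.savez("w7.npz",**im)
t=save("top","pics/t7.png")
print([np.round(wpix(im,(*pol(r,a),z))) for r,a,z in((45,58.7,66),(45,-61.3,30),(45,178.7,30),(0,0,30))])
```

```text
t14.4 [ 387.5 -372.5  331.1] turn [ 0.002 -0.    -0.007] shift [-0.002  0.003  0.897] w49 F [ 0.  -0.1  0.2]
[array([305., 133.]), array([299., 183.]), array([253., 157.]), array([285., 157.])]
```

View pics/w7.png

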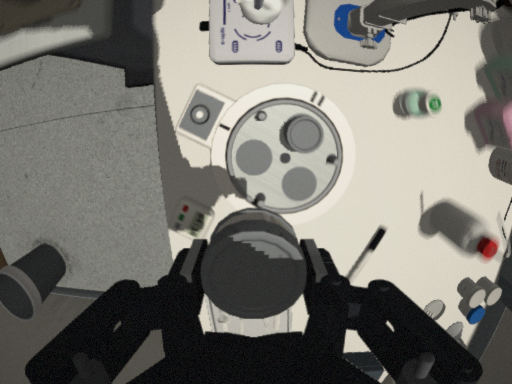

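The hub is at (286,157), against a predicted (285,157), and cup 1 sits on its seat at (303,134). I'll lower cup 2 onto the near seat.

Call:
step_arm:
  plan:
    - {"dx":-0.002,"dy":0.003,"dz":0.1,"ax":0,"ay":0,"az":-0.007,"gripper":0}
    - {"dx":0,"dy":0,"dz":0.19,"ax":0,"ay":0,"az":0,"gripper":0}
    - {"dx":0,"dy":0,"dz":0.19,"ax":0,"ay":0,"az":0,"gripper":0}
    - {"dx":0,"dy":0,"dz":0.19,"ax":0,"ay":0,"az":0,"gripper":0}
    - {"dx":0,"dy":0,"dz":0.15,"ax":0,"ay":0,"az":0,"gripper":0}
    - {"dx":0,"dy":0,"dz":0.05,"ax":0,"ay":0,"az":0,"gripper":0}
    - {"dx":0,"dy":0,"dz":0.02,"ax":0,"ay":0,"az":0,"gripper":0}
    - {"dx":0,"dy":0,"dz":0.01,"ax":0,"ay":0,"az":0,"gripper":0}
    - {"dx":0,"dy":0,"dz":0,"ax":0,"ay":0,"az":0,"gripper":0}

```text
clock: 15.62
eef_pos: [389.2, -373.8, 61.1]
tool_rot: [3.139, 0.001, 1.555]
force: [-0.1, 0.1, -0.2]
width: 48.5
gripper_force: 62.0
```

Call:
step_arm:
  plan:
    - {"dx":0,"dy":0,"dz":0.004,"ax":0,"ay":0,"az":0,"gripper":0}
    - {"dx":0,"dy":0,"dz":0,"ax":0,"ay":0,"az":0,"gripper":0}
    - {"dx":0,"dy":0,"dz":0,"ax":0,"ay":0,"az":0,"gripper":0.8}
    - {"dx":0,"dy":0,"dz":0,"ax":0,"ay":0,"az":0,"gripper":0.8}
    - {"dx":0,"dy":0,"dz":0,"ax":0,"ay":0,"az":0,"gripper":0.8}
    - {"dx":0,"dy":0,"dz":0,"ax":0,"ay":0,"az":0,"gripper":0.8}
    - {"dx":0,"dy":0,"dz":-0.1,"ax":0,"ay":0,"az":0,"gripper":0.8}
    - {"dx":0,"dy":0,"dz":-0.19,"ax":0,"ay":0,"az":0,"gripper":0.8}
    - {"dx":0,"dy":0,"dz":-0.2,"ax":0,"ay":0,"az":0,"gripper":0.8}
    - {"dx":0,"dy":0,"dz":-0.2,"ax":0,"ay":0,"az":0,"gripper":0.8}
    - {"dx":0,"dy":0,"dz":-0.2,"ax":0,"ay":0,"az":0,"gripper":0.8}
    - {"dx":0.179,"dy":0.083,"dz":0,"ax":0,"ay":0,"az":0,"gripper":0.75}
    - {"dx":0.179,"dy":0.083,"dz":0,"ax":0,"ay":0,"az":0,"gripper":0.75}
    - {"dx":0.179,"dy":0.083,"dz":0,"ax":0,"ay":0,"az":0,"gripper":0.75}
    - {"dx":0.179,"dy":0.083,"dz":0,"ax":0,"ay":0,"az":0,"gripper":0.75}
    - {"dx":0.179,"dy":0.083,"dz":0,"ax":0,"ay":0,"az":0,"gripper":0.75}
    - {"dx":0.179,"dy":0.083,"dz":0,"ax":0,"ay":0,"az":0,"gripper":0.75}

```text
clock: 17.75
eef_pos: [543.5, -51.8, 326.3]
tool_rot: [3.14, -0.0, 1.554]
force: [1.1, -0.1, 0.0]
width: 64.3
gripper_force: 0.0
```

Call:
step_arm:
  plan:
    - {"dx":0,"dy":0,"dz":0,"ax":0,"ay":0,"az":0.11,"gripper":0.75}
    - {"dx":0,"dy":0,"dz":0,"ax":0,"ay":0,"az":0.11,"gripper":0.75}
    - {"dx":0,"dy":0,"dz":0,"ax":0,"ay":0,"az":0.11,"gripper":0.75}
    - {"dx":0,"dy":0,"dz":0,"ax":0,"ay":0,"az":0.11,"gripper":0.75}
    - {"dx":0,"dy":0,"dz":0,"ax":0,"ay":0,"az":0.11,"gripper":0.75}
    - {"dx":0,"dy":0,"dz":0,"ax":0,"ay":0,"az":0.11,"gripper":0.75}
    - {"dx":0,"dy":0,"dz":0,"ax":0,"ay":0,"az":0.11,"gripper":0.75}
    - {"dx":0,"dy":0,"dz":0,"ax":0,"ay":0,"az":0.11,"gripper":0.75}
    - {"dx":0,"dy":0,"dz":0,"ax":0,"ay":0,"az":0.11,"gripper":0.75}
    - {"dx":0,"dy":0,"dz":0,"ax":0,"ay":0,"az":0,"gripper":0.75}

```text
clock: 19.0
eef_pos: [542.8, -53.8, 326.1]
tool_rot: [-3.141, -0.001, 0.001]
force: [0.1, 0.7, 0.2]
width: 64.1
gripper_force: 0.0
```

Run:
```python
from h import *
w=wrist("pics/w8.png"); np.savez("w8.npz",**w)
u=wpix(w,(602,-55.5,39)); print(np.round(u)); b=[int(u[0]-35),int(u[1]-35),int(u[0]+35),int(u[1]+35)]
for c in circ(w,b,14,22): print(np.round(c,1),won(w,c[0],c[1],39).round(1))
plan([602,-55.5,29],0)
```

```text
[254. 117.]
[254.  116.5  17.8] [602.4 -56.   39. ]
t19.1 [542.9 -53.8 326.2] turn [-0.    -0.001  0.002] shift [0.197 0.006 0.991] w64 F [-0.4  0.   0.1]
```

Call:
step_arm:
  plan:
    - {"dx":0.198,"dy":0.007,"dz":0,"ax":0,"ay":0,"az":0.002,"gripper":0.75}
    - {"dx":0,"dy":0,"dz":0.19,"ax":0,"ay":0,"az":0,"gripper":0.75}
    - {"dx":0,"dy":0,"dz":0.19,"ax":0,"ay":0,"az":0,"gripper":0.75}
    - {"dx":0,"dy":0,"dz":0.19,"ax":0,"ay":0,"az":0,"gripper":0.75}
    - {"dx":0,"dy":0,"dz":0.19,"ax":0,"ay":0,"az":0,"gripper":0.75}
    - {"dx":0,"dy":0,"dz":0.16,"ax":0,"ay":0,"az":0,"gripper":0.75}
    - {"dx":0,"dy":0,"dz":0.05,"ax":0,"ay":0,"az":0,"gripper":0.75}
    - {"dx":0,"dy":0,"dz":0.02,"ax":0,"ay":0,"az":0,"gripper":0.75}
    - {"dx":0,"dy":0,"dz":0,"ax":0,"ay":0,"az":0,"gripper":0.75}
    - {"dx":0,"dy":0,"dz":0,"ax":0,"ay":0,"az":0,"gripper":0}
    - {"dx":0,"dy":0,"dz":0,"ax":0,"ay":0,"az":0,"gripper":0}
    - {"dx":0,"dy":0,"dz":0,"ax":0,"ay":0,"az":0,"gripper":0}
    - {"dx":0,"dy":0,"dz":0,"ax":0,"ay":0,"az":0,"gripper":0}

```text
clock: 20.68
eef_pos: [603.7, -56.3, 30.7]
tool_rot: [3.141, -0.004, -0.003]
force: [0.7, 0.1, 6.3]
width: 48.8
gripper_force: 61.9
```

Call:
step_arm:
  plan:
    - {"dx":0,"dy":0,"dz":-0.2,"ax":0,"ay":0,"az":0,"gripper":0}
    - {"dx":0,"dy":0,"dz":-0.2,"ax":0,"ay":0,"az":0,"gripper":0}
    - {"dx":0,"dy":0,"dz":-0.2,"ax":0,"ay":0,"az":0,"gripper":0}
    - {"dx":0,"dy":0,"dz":-0.2,"ax":0,"ay":0,"az":0,"gripper":0}
    - {"dx":0,"dy":0,"dz":-0.2,"ax":0,"ay":0,"az":0,"gripper":0}
    - {"dx":-0.071,"dy":0.17,"dz":0,"ax":0,"ay":0,"az":0,"gripper":0}
    - {"dx":-0.071,"dy":0.17,"dz":0,"ax":0,"ay":0,"az":0,"gripper":0}
    - {"dx":-0.071,"dy":0.17,"dz":0,"ax":0,"ay":0,"az":0,"gripper":0}
    - {"dx":-0.071,"dy":0.17,"dz":0,"ax":0,"ay":0,"az":0,"gripper":0}
    - {"dx":-0.071,"dy":0.17,"dz":0,"ax":0,"ay":0,"az":0,"gripper":0}
    - {"dx":-0.071,"dy":0.17,"dz":0,"ax":0,"ay":0,"az":0,"gripper":0}
    - {"dx":-0.071,"dy":0.17,"dz":0,"ax":0,"ay":0,"az":0,"gripper":0}
    - {"dx":0,"dy":0,"dz":0,"ax":0,"ay":0,"az":-0.106,"gripper":0}
    - {"dx":0,"dy":0,"dz":0,"ax":0,"ay":0,"az":-0.106,"gripper":0}
    - {"dx":0,"dy":0,"dz":0,"ax":0,"ay":0,"az":-0.106,"gripper":0}
    - {"dx":0,"dy":0,"dz":0,"ax":0,"ay":0,"az":0,"gripper":0}

```text
clock: 22.68
eef_pos: [451.7, -412.3, 329.4]
tool_rot: [3.141, -0.002, 0.494]
force: [0.3, 1.0, -0.4]
width: 48.5
gripper_force: 62.2
```

Run:
```python
from h import *
plan([*pol(45,-61.3),59],28.7)
im=wrist("pics/w9.png"); np.savez("w9.npz",**im)
print([np.round(wpix(im,(*pol(r,a),z))) for r,a,z in((45,58.7,66),(45,-61.3,30),(45,178.7,66),(0,0,30))])
t=ctrl.get_image("top"); np.savez("t9.npz",**t)
for c in circ(t,(320,185,368,232),7.3,10.5,6,14): print(np.round(c,1),onz(t,c[0],c[1],66).round(1))
for a in(58.7,178.7):print(pol(45,a))
```

```text
t22.7 [ 451.7 -412.3  329.4] turn [ 0.    -0.001 -0.004] shift [0.007 0.009 0.901] w49 F [ 0.3  1.  -0.4]
[array([202., 132.]), array([254., 156.]), array([205., 190.]), array([223., 156.])]
[345.5 222.7   9.7] [ 384.4 -369.6   66. ]
[331.7 221.3  10. ] [ 388.3 -328.8   66. ]
[ 456.77836003 -335.74935264]
[ 388.41158258 -373.17906999]
```

```bash
cat >> h.py <<'E'
def table(im,cups,z=66):
    "cap circles near the given table polar angles"
    for a in cups:
        u=wpix(im,(*pol(45,a),z)); b=[int(u[0]-30),max(0,int(u[1]-30)),int(u[0]+30),int(u[1]+30)]
        d=max(1,im["T"][2,3]-z); r=25*im["fx"]/d
        for c in circ(im,b,r*.8,r*1.1)[:3]:
            p=won(im,c[0],c[1],z)[:2]-AX; print(a,np.round(c,1),"r%.0f ang%.1f"%(np.hypot(*p),np.rad2deg(np.arctan2(p[1],p[0]))))
def blob(im,p,z,h,thr):
    u,v=np.round(wpix(im,(*p,z))).astype(int); g=im["color"].mean(2)[v-h:v+h+1,u-h:u+h+1]; y,x=np.nonzero(g<thr)
    q=won(im,x.mean()+u-h,y.mean()+v-h,z)[:2]; return len(x),q.round(1),q-AX
E
python3 - <<'E'
from h import *
im=dict(np.load("w9.npz")); table(im,(58.7,178.7)); table(im,(-61.3,),30)
print(blob(im,AX,30,6,70))
E
```

```text
58.7 [203.2 132.2  18.8] r44 ang57.6
178.7 [205.2 190.   18.1] r45 ang179.5
-61.3 [254.5 156.   18.1] r45 ang-61.4
(41, array([ 433.4, -374.8]), array([ 0.02338783, -0.63914438]))
```

Both cups sit on their seats at the predicted places, the empty seat matches, and the table hasn't moved. I'll place cup 3.

Call:
step_arm:
  plan:
    - {"dx":0.007,"dy":0.009,"dz":0.1,"ax":0,"ay":0,"az":-0.004,"gripper":0}
    - {"dx":0,"dy":0,"dz":0.19,"ax":0,"ay":0,"az":0,"gripper":0}
    - {"dx":0,"dy":0,"dz":0.19,"ax":0,"ay":0,"az":0,"gripper":0}
    - {"dx":0,"dy":0,"dz":0.19,"ax":0,"ay":0,"az":0,"gripper":0}
    - {"dx":0,"dy":0,"dz":0.15,"ax":0,"ay":0,"az":0,"gripper":0}
    - {"dx":0,"dy":0,"dz":0.05,"ax":0,"ay":0,"az":0,"gripper":0}
    - {"dx":0,"dy":0,"dz":0.02,"ax":0,"ay":0,"az":0,"gripper":0}
    - {"dx":0,"dy":0,"dz":0.011,"ax":0,"ay":0,"az":0,"gripper":0}
    - {"dx":0,"dy":0,"dz":0,"ax":0,"ay":0,"az":0,"gripper":0}

```text
clock: 23.9
eef_pos: [456.1, -414.4, 60.1]
tool_rot: [3.139, -0.002, 0.502]
force: [0.4, -0.7, -0.2]
width: 48.6
gripper_force: 62.2
```

Call:
step_arm:
  plan:
    - {"dx":0,"dy":0,"dz":0.007,"ax":0,"ay":0,"az":0,"gripper":0}
    - {"dx":0,"dy":0,"dz":0,"ax":0,"ay":0,"az":0,"gripper":0}
    - {"dx":0,"dy":0,"dz":0,"ax":0,"ay":0,"az":0,"gripper":0.8}
    - {"dx":0,"dy":0,"dz":0,"ax":0,"ay":0,"az":0,"gripper":0.8}
    - {"dx":0,"dy":0,"dz":0,"ax":0,"ay":0,"az":0,"gripper":0.8}
    - {"dx":0,"dy":0,"dz":0,"ax":0,"ay":0,"az":0,"gripper":0.8}
    - {"dx":0,"dy":0,"dz":-0.15,"ax":0,"ay":0,"az":0,"gripper":0.8}
    - {"dx":0,"dy":0,"dz":-0.19,"ax":0,"ay":0,"az":0,"gripper":0.8}
    - {"dx":0,"dy":0,"dz":-0.1,"ax":0,"ay":0,"az":0,"gripper":0.8}
    - {"dx":0,"dy":-0.197,"dz":0,"ax":0,"ay":0,"az":0,"gripper":0.47}
    - {"dx":0,"dy":-0.197,"dz":0,"ax":0,"ay":0,"az":0,"gripper":0.47}
    - {"dx":0,"dy":0,"dz":0,"ax":0,"ay":0,"az":-0.111,"gripper":0.47}
    - {"dx":0,"dy":0,"dz":0,"ax":0,"ay":0,"az":-0.111,"gripper":0.47}
    - {"dx":0,"dy":0,"dz":0,"ax":0,"ay":0,"az":-0.111,"gripper":0.47}
    - {"dx":0,"dy":0,"dz":0,"ax":0,"ay":0,"az":-0.111,"gripper":0.47}
    - {"dx":0,"dy":0,"dz":0,"ax":0,"ay":0,"az":-0.111,"gripper":0.47}
    - {"dx":0,"dy":0,"dz":0,"ax":0,"ay":0,"az":-0.111,"gripper":0.47}
    - {"dx":0,"dy":0,"dz":0,"ax":0,"ay":0,"az":-0.111,"gripper":0.47}
    - {"dx":0,"dy":0,"dz":0,"ax":0,"ay":0,"az":-0.111,"gripper":0.47}
    - {"dx":0,"dy":0,"dz":0,"ax":0,"ay":0,"az":-0.111,"gripper":0.47}

```text
clock: 26.4
eef_pos: [398.2, -310.2, 188.7]
tool_rot: [3.141, 0.001, 2.077]
force: [-1.4, -0.1, 0.5]
width: 40.0
gripper_force: 0.0
```

Run:
```python
from h import *
plan([*pol(73,118.7),61],118.7)
im=wrist("pics/w10.png"); np.savez("w10.npz",**im)
table(im,(58.7,178.7,-61.3))
print(np.round([wpix(im,(*pol(70,118.7),58)),wpix(im,(*pol(70,-1.3),58)),wpix(im,(*pol(70,-121.3),58)),wpix(im,(*pol(138,151.4),27))]))
```

```text
t26.4 [ 398.2 -310.2  188.7] turn [0.001 0.    0.003] shift [-0.     0.001  0.426] w40 F [-1.4 -0.1  0.5]
58.7 [297.8 250.8  28.8] r45 ang52.0
178.7 [212.  240.5  29.6] r47 ang172.5
-61.3 [254.  297.2  25.1] r36 ang-60.3
[[254. 195.]
 [311. 291.]
 [195. 290.]
 [177. 139.]]
```

View pics/w10.png

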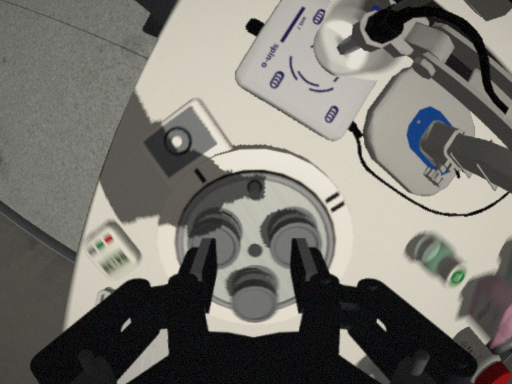

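The peg is centred between the open fingers at (255,187), the key is where predicted, and all three cups stand on their seats. I'll descend over the peg and grip it.

Call:
step_arm:
  plan:
    - {"dx":0,"dy":0,"dz":0.18,"ax":0,"ay":0,"az":0,"gripper":0.47}
    - {"dx":0,"dy":0,"dz":0.15,"ax":0,"ay":0,"az":0,"gripper":0.47}
    - {"dx":0,"dy":0,"dz":0.07,"ax":0,"ay":0,"az":0,"gripper":0.47}
    - {"dx":0,"dy":0,"dz":0.03,"ax":0,"ay":0,"az":0,"gripper":0.47}
    - {"dx":0,"dy":0,"dz":0,"ax":0,"ay":0,"az":0,"gripper":0.47}
    - {"dx":0,"dy":0,"dz":0,"ax":0,"ay":0,"az":0,"gripper":0.3}
    - {"dx":0,"dy":0,"dz":0,"ax":0,"ay":0,"az":0,"gripper":0.2}
    - {"dx":0,"dy":0,"dz":0,"ax":0,"ay":0,"az":0,"gripper":0.1}
    - {"dx":0,"dy":0,"dz":0,"ax":0,"ay":0,"az":0,"gripper":0}
    - {"dx":0,"dy":0,"dz":0,"ax":0,"ay":0,"az":0,"gripper":0}

```text
clock: 27.7
eef_pos: [399.1, -310.4, 60.5]
tool_rot: [3.139, 0.002, 2.071]
force: [0.1, 1.6, 6.7]
width: 7.4
gripper_force: 58.7
```

The peg is gripped (width 7.4). I'll turn -87° along the arc, alternating chord and turn rows.

Call:
step_arm:
  plan:
    - {"dx":-0.0028,"dy":0.0366,"dz":0,"ax":0,"ay":0,"az":0,"gripper":0}
    - {"dx":0,"dy":0,"dz":0,"ax":0,"ay":0,"az":0.097,"gripper":0}
    - {"dx":-0.0028,"dy":0.0366,"dz":0,"ax":0,"ay":0,"az":0,"gripper":0}
    - {"dx":0,"dy":0,"dz":0,"ax":0,"ay":0,"az":0.097,"gripper":0}
    - {"dx":-0.0028,"dy":0.0366,"dz":0,"ax":0,"ay":0,"az":0,"gripper":0}
    - {"dx":0,"dy":0,"dz":0,"ax":0,"ay":0,"az":0.097,"gripper":0}
    - {"dx":-0.0028,"dy":0.0366,"dz":0,"ax":0,"ay":0,"az":0,"gripper":0}
    - {"dx":0,"dy":0,"dz":0,"ax":0,"ay":0,"az":0.097,"gripper":0}
    - {"dx":-0.0028,"dy":0.0366,"dz":0,"ax":0,"ay":0,"az":0,"gripper":0}
    - {"dx":0,"dy":0,"dz":0,"ax":0,"ay":0,"az":0.097,"gripper":0}

```text
clock: 28.95
eef_pos: [451.9, -303.8, 60.6]
tool_rot: [3.14, -0.001, 1.305]
force: [-0.7, 0.9, 4.8]
width: 7.0
gripper_force: 59.2
```

```bash
cat >> h.py <<'E'
def where():
    s=ctrl.read_state(); p=s["eef_pos"][:2]-AX
    print("r%.1f ang%.1f yaw%.1f z%.1f"%(np.hypot(*p),np.rad2deg(np.arctan2(p[1],p[0])),np.rad2deg(s["tool_rot"][2]),s["eef_pos"][2]),s["force"].round(1),"w%.1f"%s["width"])
E
python3 -c "
from h import *
where()"
```

```text
r72.8 ang75.3 yaw74.8 z60.6 [-0.7  0.9  4.8] w7.0
```

Exactly as planned (75.3°, low force). The second half follows.

Call:
step_arm:
  plan:
    - {"dx":-0.0028,"dy":0.0366,"dz":0,"ax":0,"ay":0,"az":0,"gripper":0}
    - {"dx":0,"dy":0,"dz":0,"ax":0,"ay":0,"az":0.097,"gripper":0}
    - {"dx":-0.0028,"dy":0.0366,"dz":0,"ax":0,"ay":0,"az":0,"gripper":0}
    - {"dx":0,"dy":0,"dz":0,"ax":0,"ay":0,"az":0.097,"gripper":0}
    - {"dx":-0.0028,"dy":0.0366,"dz":0,"ax":0,"ay":0,"az":0,"gripper":0}
    - {"dx":0,"dy":0,"dz":0,"ax":0,"ay":0,"az":0.097,"gripper":0}
    - {"dx":-0.0028,"dy":0.0366,"dz":0,"ax":0,"ay":0,"az":0,"gripper":0}
    - {"dx":0,"dy":0,"dz":0,"ax":0,"ay":0,"az":0.097,"gripper":0}
    - {"dx":-0.0028,"dy":0.0366,"dz":0,"ax":0,"ay":0,"az":0,"gripper":0}
    - {"dx":0,"dy":0,"dz":0,"ax":0,"ay":0,"az":0.097,"gripper":0}
    - {"dx":0,"dy":0,"dz":0,"ax":0,"ay":0,"az":0,"gripper":0}

```text
clock: 30.32
eef_pos: [496.8, -337.4, 60.6]
tool_rot: [3.136, -0.002, 0.55]
force: [4.7, -3.9, 1.7]
width: 7.4
gripper_force: 59.8
```

```bash
python3 -c "
from h import *
where()"
```

```text
r73.3 ang30.1 yaw31.5 z60.6 [ 4.7 -3.9  1.7] w7.4
```

Call:
step_arm:
  plan:
    - {"dx":0,"dy":0,"dz":0,"ax":0,"ay":0,"az":0,"gripper":0.47}
    - {"dx":0,"dy":0,"dz":0,"ax":0,"ay":0,"az":0,"gripper":0.47}
    - {"dx":0,"dy":0,"dz":0,"ax":0,"ay":0,"az":0,"gripper":0.47}
    - {"dx":0,"dy":0,"dz":-0.1,"ax":0,"ay":0,"az":0,"gripper":0.47}
    - {"dx":0,"dy":0,"dz":-0.18,"ax":0,"ay":0,"az":0,"gripper":0.47}
    - {"dx":0,"dy":0,"dz":-0.19,"ax":0,"ay":0,"az":0,"gripper":0.47}
    - {"dx":-0.1185,"dy":-0.101,"dz":0,"ax":0,"ay":0,"az":0,"gripper":0}
    - {"dx":-0.1185,"dy":-0.101,"dz":0,"ax":0,"ay":0,"az":0,"gripper":0}
    - {"dx":-0.1185,"dy":-0.101,"dz":0,"ax":0,"ay":0,"az":0,"gripper":0}
    - {"dx":-0.1185,"dy":-0.101,"dz":0,"ax":0,"ay":0,"az":0,"gripper":0}
    - {"dx":0,"dy":0,"dz":0,"ax":0,"ay":0,"az":0.111,"gripper":0}
    - {"dx":0,"dy":0,"dz":0,"ax":0,"ay":0,"az":0.111,"gripper":0}
    - {"dx":0,"dy":0,"dz":0,"ax":0,"ay":0,"az":0.111,"gripper":0}
    - {"dx":0,"dy":0,"dz":0,"ax":0,"ay":0,"az":0.111,"gripper":0}
    - {"dx":0,"dy":0,"dz":0,"ax":0,"ay":0,"az":0.111,"gripper":0}
    - {"dx":0,"dy":0,"dz":0,"ax":0,"ay":0,"az":0.111,"gripper":0}
    - {"dx":0,"dy":0,"dz":0,"ax":0,"ay":0,"az":0,"gripper":0}

```text
clock: 32.45
eef_pos: [310.0, -306.3, 200.2]
tool_rot: [-3.141, 0.0, -0.497]
force: [-0.1, -1.1, -0.5]
width: 0.3
gripper_force: 0.0
```

Run:
```python
from h import *
plan([*pol(138,151.4),60],-28.6);print(ctrl.read_state()["qpos"].round(2))
im=wrist(); np.savez("w11.npz",**im)
table(im,(151.4-60,151.4+60,-28.6))
# notch: dark along the rim ring
G=im["color"].mean(2).astype(np.float32)
def prof(r,a0,a1,z,st=1.0):
    a=np.arange(a0,a1,st); P=np.array([wpix(im,(*pol(r,x),z)) for x in a],np.float32)
    return a,cv2.remap(G,P[None,:,0],P[None,:,1],cv2.INTER_LINEAR)[0]
for r in(79,81,83,95): a,v=prof(r,136,170,30,1.); print(r,v.astype(int).tolist())
for r in(95,): a,v=prof(r,50,72,30,1.); print("dbl",v.astype(int).tolist())
cv2.imwrite("pics/w11.png",cv2.resize(im["color"][60:280,130:390,::-1],None,fx=2.3,fy=2.3,interpolation=cv2.INTER_CUBIC))
```

```text
t32.5 [ 310.  -306.3  200.2] turn [-0.     0.     0.001] shift [0.01  0.002 0.467] w0 F [-0.1 -1.1 -0.5]
[-0.01  0.71  1.18  2.16 -0.89  0.89 -0.35]
91.4 [207.   57.8  28.5] r45 ang91.6
211.4 [297.5  59.8  27. ] r45 ang-151.4
79 [133, 134, 134, 133, 133, 131, 128, 107, 130, 127, 45, 33, 33, 33, 38, 34, 32, 27, 72, 148, 146, 131, 135, 137, 137, 136, 137, 138, 136, 135, 136, 137, 136, 137]
81 [141, 141, 139, 141, 141, 141, 135, 114, 75, 54, 35, 33, 33, 35, 34, 33, 35, 34, 35, 54, 106, 133, 141, 143, 142, 137, 140, 140, 140, 139, 141, 144, 140, 143]
83 [109, 105, 106, 109, 110, 112, 109, 81, 42, 31, 37, 34, 32, 33, 34, 33, 37, 30, 29, 31, 65, 95, 112, 108, 109, 107, 105, 103, 108, 108, 109, 110, 105, 104]
95 [221, 219, 220, 219, 219, 220, 220, 220, 219, 219, 219, 219, 218, 219, 156, 37, 34, 108, 215, 218, 218, 219, 218, 218, 219, 219, 218, 218, 217, 218, 218, 218, 216, 218]
dbl [214, 213, 213, 214, 215, 214, 178, 57, 35, 86, 201, 214, 215, 191, 70, 36, 63, 182, 216, 217, 217, 217]
```

View pics/w11.png

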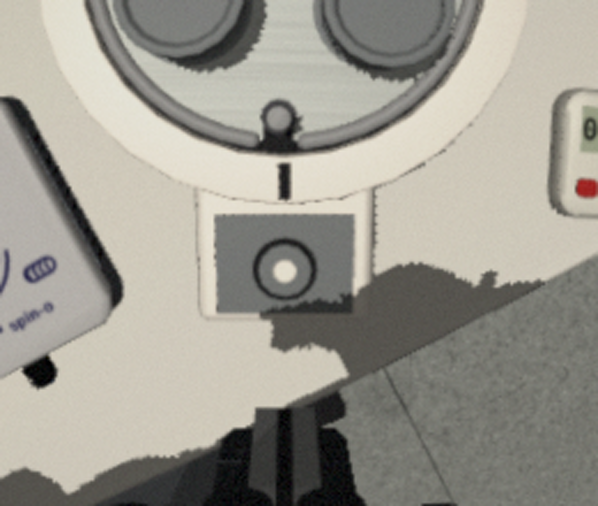

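The crop shows the notch and peg at (279,125) slightly left of the single bar at (285,180), with the key at (285,271). The notch is at 149.7° and the bar at 151.6°, so the table overshot by 1.9°. Gripping peg 0 with the tool at the right bearing will centre it.

Run:
```python
from h import *
im=dict(np.load("w11.npz")); print("key",won(im,253.9,177.8,27).round(1))
plan([*pol(73,151.8),61],-28.2)
```

```text
key [ 311.6 -309.2   27. ]
t32.5 [ 310.  -306.3  200.3] turn [-0.    -0.    -0.002] shift [0.226 0.005 0.464] w-0 F [ 0.9 -0.5 -0.6]
```

Call:
step_arm:
  plan:
    - {"dx":0.113,"dy":0.003,"dz":0,"ax":0,"ay":0,"az":-0.002,"gripper":0.47}
    - {"dx":0.113,"dy":0.002,"dz":0,"ax":0,"ay":0,"az":0,"gripper":0.47}
    - {"dx":0,"dy":0,"dz":0,"ax":0,"ay":0,"az":0,"gripper":0.47}
    - {"dx":0,"dy":0,"dz":0.18,"ax":0,"ay":0,"az":0,"gripper":0.47}
    - {"dx":0,"dy":0,"dz":0.18,"ax":0,"ay":0,"az":0,"gripper":0.47}
    - {"dx":0,"dy":0,"dz":0.08,"ax":0,"ay":0,"az":0,"gripper":0.47}
    - {"dx":0,"dy":0,"dz":0.025,"ax":0,"ay":0,"az":0,"gripper":0.47}
    - {"dx":0,"dy":0,"dz":0,"ax":0,"ay":0,"az":0,"gripper":0.47}
    - {"dx":0,"dy":0,"dz":0,"ax":0,"ay":0,"az":0,"gripper":0.47}

```text
clock: 33.62
eef_pos: [369.2, -340.3, 61.7]
tool_rot: [-3.141, -0.002, -0.495]
force: [0.1, 0.4, -0.0]
width: 40.0
gripper_force: 0.0
```

Run:
```python
from h import *
where(); plan([*pol(73,151.8),61],-28.2)
```

```text
r72.6 ang152.2 yaw-28.4 z61.7 [ 0.1  0.4 -0. ] w40.0
t33.6 [ 369.2 -340.3   61.7] turn [-0.    -0.001 -0.002] shift [-0.001 -0.002  0.002] w40 F [ 0.1  0.4 -0. ]
```

Call:
step_arm:
  plan:
    - {"dx":0,"dy":0,"dz":0,"ax":0,"ay":0,"az":0,"gripper":0.3}
    - {"dx":0,"dy":0,"dz":0,"ax":0,"ay":0,"az":0,"gripper":0.2}
    - {"dx":0,"dy":0,"dz":0,"ax":0,"ay":0,"az":0,"gripper":0.1}
    - {"dx":0,"dy":0,"dz":0,"ax":0,"ay":0,"az":0,"gripper":0}
    - {"dx":0,"dy":0,"dz":0,"ax":0,"ay":0,"az":0,"gripper":0}
    - {"dx":0,"dy":0,"dz":0,"ax":0,"ay":0,"az":0,"gripper":0}
    - {"dx":0,"dy":0,"dz":0,"ax":0,"ay":0,"az":0,"gripper":0.47}
    - {"dx":0,"dy":0,"dz":0,"ax":0,"ay":0,"az":0,"gripper":0.47}
    - {"dx":0,"dy":0,"dz":0,"ax":0,"ay":0,"az":0,"gripper":0.47}
    - {"dx":0,"dy":0,"dz":-0.1,"ax":0,"ay":0,"az":0,"gripper":0.47}
    - {"dx":0,"dy":0,"dz":-0.18,"ax":0,"ay":0,"az":0,"gripper":0.47}
    - {"dx":0,"dy":0,"dz":-0.18,"ax":0,"ay":0,"az":0,"gripper":0.2}
    - {"dx":-0.11,"dy":0,"dz":0,"ax":0,"ay":0,"az":0,"gripper":0}
    - {"dx":-0.11,"dy":0,"dz":0,"ax":0,"ay":0,"az":0,"gripper":0}
    - {"dx":0,"dy":0,"dz":0,"ax":0,"ay":0,"az":0,"gripper":0}
    - {"dx":0,"dy":0,"dz":0,"ax":0,"ay":0,"az":0,"gripper":0}

```text
clock: 35.62
eef_pos: [311.8, -309.3, 199.2]
tool_rot: [-3.141, -0.002, -0.495]
force: [0.1, 0.1, 0.3]
width: -0.3
gripper_force: 0.0
```

```bash
cat >> h.py <<'E'
def notch(im,c,r=81):
    G=im["color"].mean(2).astype(np.float32); o=[]
    for rr,h,th in((r,12,85),(r+2,12,70),(95,7,120)):
        a=np.arange(c-h,c+h,.25); P=np.array([wpix(im,(*pol(rr,x),30)) for x in a],np.float32)
        v=cv2.remap(G,P[None,:,0],P[None,:,1],cv2.INTER_LINEAR)[0]; k=a[v<th]; o+=[(rr,k.min(),k.max(),round(k.mean(),2)) if len(k) else (rr,None)]
    print(o)
E
python3 - <<'E'
from h import *
plan([311.6,-309.2,55],-28.4)
im=wrist(); notch(im,151.6); table(im,(91.5,211.5))
E
```

```text
t35.6 [ 311.8 -309.3  199.2] turn [-0.    -0.001  0.   ] shift [-0.001  0.     0.481] w-0 F [0.1 0.1 0.3]
[(81, np.float64(146.35), np.float64(158.1), np.float64(152.22)), (83, np.float64(146.1), np.float64(158.6), np.float64(152.35)), (95, np.float64(150.1), np.float64(152.85), np.float64(151.47))]
91.5 [205.5  63.2  27.8] r45 ang93.7
211.5 [300.8  63.2  26.6] r48 ang-148.3
```

The notch is now within 0.8° of the bar. I'll descend to the key.

Call:
step_arm:
  plan:
    - {"dx":0,"dy":0,"dz":0.19,"ax":0,"ay":0,"az":0,"gripper":0}
    - {"dx":0,"dy":0,"dz":0.19,"ax":0,"ay":0,"az":0,"gripper":0}
    - {"dx":0,"dy":0,"dz":0.07,"ax":0,"ay":0,"az":0,"gripper":0}
    - {"dx":0,"dy":0,"dz":0.03,"ax":0,"ay":0,"az":0,"gripper":0}
    - {"dx":0,"dy":0,"dz":0,"ax":0,"ay":0,"az":0,"gripper":0}
    - {"dx":0,"dy":0,"dz":0,"ax":0,"ay":0,"az":0,"gripper":0}

```text
clock: 36.42
eef_pos: [311.7, -309.4, 55.1]
tool_rot: [-3.141, -0.002, -0.496]
force: [0.3, 0.4, -0.4]
width: -0.0
gripper_force: 0.0
```

Call:
step_arm:
  plan:
    - {"dx":0,"dy":0,"dz":0.01,"ax":0,"ay":0,"az":0,"gripper":0}
    - {"dx":0,"dy":0,"dz":0.007,"ax":0,"ay":0,"az":0,"gripper":0}
    - {"dx":0,"dy":0,"dz":0,"ax":0,"ay":0,"az":0,"gripper":0}

```text
clock: 36.8
eef_pos: [311.5, -308.7, 49.9]
tool_rot: [-3.141, -0.001, -0.495]
force: [-0.0, 0.3, 0.2]
width: -0.0
gripper_force: 0.0
```

Call:
step_arm:
  plan:
    - {"dx":0,"dy":0,"dz":0.003,"ax":0,"ay":0,"az":0,"gripper":0}
    - {"dx":0,"dy":0,"dz":0,"ax":0,"ay":0,"az":0,"gripper":0}

```text
clock: 37.05
eef_pos: [311.4, -308.8, 49.1]
tool_rot: [-3.141, -0.001, -0.496]
force: [-0.0, -0.1, -0.5]
width: -0.1
gripper_force: 0.1
```

Call:
step_arm:
  plan:
    - {"dx":0,"dy":0,"dz":0.002,"ax":0,"ay":0,"az":0,"gripper":0}
    - {"dx":0,"dy":0,"dz":0,"ax":0,"ay":0,"az":0,"gripper":0}

```text
clock: 37.3
eef_pos: [311.4, -308.9, 48.6]
tool_rot: [-3.141, -0.002, -0.496]
force: [-0.2, 0.1, 2.8]
width: -0.2
gripper_force: 1.5
```

Call:
step_arm:
  plan:
    - {"dx":0,"dy":0,"dz":0.0017,"ax":0,"ay":0,"az":0,"gripper":0}
    - {"dx":0,"dy":0,"dz":0,"ax":0,"ay":0,"az":0,"gripper":0}

```text
clock: 37.55
eef_pos: [311.4, -308.9, 48.1]
tool_rot: [-3.141, -0.002, -0.496]
force: [0.2, 0.1, 5.4]
width: 0.1
gripper_force: 2.8
```

Call:
step_arm:
  plan:
    - {"dx":0,"dy":0,"dz":0,"ax":0,"ay":0,"az":0,"gripper":0}
    - {"dx":0,"dy":0,"dz":0,"ax":0,"ay":0,"az":0,"gripper":0}
    - {"dx":0,"dy":0,"dz":0,"ax":0,"ay":0,"az":0,"gripper":0}
    - {"dx":0,"dy":0,"dz":0,"ax":0,"ay":0,"az":0,"gripper":0}

```text
clock: 38.05
eef_pos: [311.4, -308.8, 48.1]
tool_rot: [-3.141, -0.002, -0.496]
force: [-0.2, 1.0, 5.7]
width: -0.1
gripper_force: 2.8
```

Held for over 0.5 s at about 5.5 N. Next I'll go to the peg at 32° for the quarter turn.

Call:
step_arm:
  plan:
    - {"dx":0,"dy":0,"dz":-0.02,"ax":0,"ay":0,"az":0,"gripper":0}
    - {"dx":0,"dy":0,"dz":-0.1,"ax":0,"ay":0,"az":0,"gripper":0}
    - {"dx":0,"dy":0,"dz":-0.19,"ax":0,"ay":0,"az":0,"gripper":0}
    - {"dx":0,"dy":0,"dz":-0.19,"ax":0,"ay":0,"az":0,"gripper":0}
    - {"dx":0.124,"dy":-0.092,"dz":0,"ax":0,"ay":0,"az":0,"gripper":0.47}
    - {"dx":0.124,"dy":-0.092,"dz":0,"ax":0,"ay":0,"az":0,"gripper":0.47}
    - {"dx":0.124,"dy":-0.092,"dz":0,"ax":0,"ay":0,"az":0,"gripper":0.47}
    - {"dx":0.124,"dy":-0.092,"dz":0,"ax":0,"ay":0,"az":0,"gripper":0.47}
    - {"dx":0,"dy":0,"dz":0,"ax":0,"ay":0,"az":-0.112,"gripper":0.47}
    - {"dx":0,"dy":0,"dz":0,"ax":0,"ay":0,"az":-0.112,"gripper":0.47}
    - {"dx":0,"dy":0,"dz":0,"ax":0,"ay":0,"az":-0.112,"gripper":0.47}
    - {"dx":0,"dy":0,"dz":0,"ax":0,"ay":0,"az":-0.112,"gripper":0.47}
    - {"dx":0,"dy":0,"dz":0,"ax":0,"ay":0,"az":-0.112,"gripper":0.47}
    - {"dx":0,"dy":0,"dz":0,"ax":0,"ay":0,"az":-0.114,"gripper":0.47}
    - {"dx":0,"dy":0,"dz":0,"ax":0,"ay":0,"az":0,"gripper":0.47}

```text
clock: 39.92
eef_pos: [494.2, -282.4, 198.3]
tool_rot: [3.141, -0.001, 0.561]
force: [0.6, -0.4, 0.9]
width: 39.9
gripper_force: 0.0
```

Run:
```python
from h import *
where(); plan([*pol(73,32.3),61],32.3)
```

```text
r110.1 ang56.5 yaw32.1 z198.3 [ 0.6 -0.4  0.9] w39.9
t39.9 [ 494.2 -282.4  198.3] turn [ 0.    -0.001 -0.002] shift [-0.091  0.15   0.458] w40 F [ 0.6 -0.4  0.9]
```

Call:
step_arm:
  plan:
    - {"dx":-0.091,"dy":0.15,"dz":0,"ax":0,"ay":0,"az":-0.002,"gripper":0.47}
    - {"dx":0,"dy":0,"dz":0,"ax":0,"ay":0,"az":0,"gripper":0.47}
    - {"dx":0,"dy":0,"dz":0.18,"ax":0,"ay":0,"az":0,"gripper":0.47}
    - {"dx":0,"dy":0,"dz":0.17,"ax":0,"ay":0,"az":0,"gripper":0.47}
    - {"dx":0,"dy":0,"dz":0.08,"ax":0,"ay":0,"az":0,"gripper":0.47}
    - {"dx":0,"dy":0,"dz":0.03,"ax":0,"ay":0,"az":0,"gripper":0.47}
    - {"dx":0,"dy":0,"dz":0,"ax":0,"ay":0,"az":0,"gripper":0.3}
    - {"dx":0,"dy":0,"dz":0,"ax":0,"ay":0,"az":0,"gripper":0.2}
    - {"dx":0,"dy":0,"dz":0,"ax":0,"ay":0,"az":0,"gripper":0.1}
    - {"dx":0,"dy":0,"dz":0,"ax":0,"ay":0,"az":0,"gripper":0}
    - {"dx":0,"dy":0,"dz":0,"ax":0,"ay":0,"az":0,"gripper":0}

```text
clock: 41.3
eef_pos: [496.3, -335.3, 61.5]
tool_rot: [3.139, -0.002, 0.566]
force: [-0.9, 1.9, 7.2]
width: 7.6
gripper_force: 58.7
```

Run:
```python
from h import *
where()
```

```text
r73.9 ang31.7 yaw32.4 z61.5 [-0.9  1.9  7.2] w7.6
```

Call:
step_arm:
  plan:
    - {"dx":-0.003,"dy":0.038,"dz":0,"ax":0,"ay":0,"az":0,"gripper":0}
    - {"dx":0,"dy":0,"dz":0,"ax":0,"ay":0,"az":0.1,"gripper":0}
    - {"dx":-0.003,"dy":0.038,"dz":0,"ax":0,"ay":0,"az":0,"gripper":0}
    - {"dx":0,"dy":0,"dz":0,"ax":0,"ay":0,"az":0.1,"gripper":0}
    - {"dx":-0.003,"dy":0.038,"dz":0,"ax":0,"ay":0,"az":0,"gripper":0}
    - {"dx":0,"dy":0,"dz":0,"ax":0,"ay":0,"az":0.1,"gripper":0}
    - {"dx":-0.003,"dy":0.038,"dz":0,"ax":0,"ay":0,"az":0,"gripper":0}
    - {"dx":0,"dy":0,"dz":0,"ax":0,"ay":0,"az":0.1,"gripper":0}
    - {"dx":-0.003,"dy":0.038,"dz":0,"ax":0,"ay":0,"az":0,"gripper":0}
    - {"dx":0,"dy":0,"dz":0,"ax":0,"ay":0,"az":0.1,"gripper":0}
    - {"dx":-0.003,"dy":0.038,"dz":0,"ax":0,"ay":0,"az":0,"gripper":0}
    - {"dx":0,"dy":0,"dz":0,"ax":0,"ay":0,"az":0.1,"gripper":0}
    - {"dx":-0.003,"dy":0.038,"dz":0,"ax":0,"ay":0,"az":0,"gripper":0}
    - {"dx":0,"dy":0,"dz":0,"ax":0,"ay":0,"az":0.1,"gripper":0}
    - {"dx":-0.003,"dy":0.038,"dz":0,"ax":0,"ay":0,"az":0,"gripper":0}
    - {"dx":0,"dy":0,"dz":0,"ax":0,"ay":0,"az":0.1,"gripper":0}

```text
clock: 43.3
eef_pos: [490.0, -420.4, 61.6]
tool_rot: [-3.139, -0.001, -0.695]
force: [-3.2, 0.9, 6.0]
width: 7.5
gripper_force: 60.0
```

Run:
```python
from h import *
where(); plan([*pol(73,-58.3),61.5],-58.3)
```

```text
r73.1 ang-39.2 yaw-39.8 z61.6 [-3.2  0.9  6. ] w7.5
t43.3 [ 490.  -420.4   61.6] turn [-0.002 -0.     0.205] shift [0.013 0.08  0.   ] w8 F [-3.2  0.9  6. ]
```

Call:
step_arm:
  plan:
    - {"dx":-0.003,"dy":0.0402,"dz":0,"ax":0,"ay":0,"az":0,"gripper":0}
    - {"dx":0,"dy":0,"dz":0,"ax":0,"ay":0,"az":0.102,"gripper":0}
    - {"dx":-0.003,"dy":0.0402,"dz":0,"ax":0,"ay":0,"az":0,"gripper":0}
    - {"dx":0,"dy":0,"dz":0,"ax":0,"ay":0,"az":0.102,"gripper":0}
    - {"dx":0,"dy":0,"dz":0,"ax":0,"ay":0,"az":0,"gripper":0}
    - {"dx":0,"dy":0,"dz":0,"ax":0,"ay":0,"az":0,"gripper":0}

```text
clock: 44.05
eef_pos: [472.2, -435.8, 61.6]
tool_rot: [-3.139, 0.0, -1.01]
force: [-2.6, 2.9, 8.6]
width: 7.2
gripper_force: 60.4
```

Run:
```python
from h import *
where(); plan([*pol(73,-58.3),61.5],-58.3)
p=pol(73,-58.3); D=R.from_euler("xyz",[np.pi,0,np.deg2rad(-58.3)]); print(D.inv().apply([311.6-p[0],-309-p[1],0])/300)
```

```text
r72.8 ang-57.8 yaw-57.9 z61.6 [-2.6  2.9  8.6] w7.2
t44.0 [ 472.2 -435.8   61.6] turn [-0.002  0.     0.004] shift [0.001 0.002 0.   ] w7 F [-2.6  2.9  8.6]
[-6.41584438e-01  2.31226805e-01  2.83171167e-17]
```

Call:
step_arm:
  plan:
    - {"dx":0,"dy":0.002,"dz":0,"ax":0,"ay":0,"az":0,"gripper":0}
    - {"dx":0,"dy":0,"dz":0,"ax":0,"ay":0,"az":0,"gripper":0}
    - {"dx":0,"dy":0,"dz":0,"ax":0,"ay":0,"az":0,"gripper":0.47}
    - {"dx":0,"dy":0,"dz":0,"ax":0,"ay":0,"az":0,"gripper":0.47}
    - {"dx":0,"dy":0,"dz":0,"ax":0,"ay":0,"az":0,"gripper":0.47}
    - {"dx":0,"dy":0,"dz":-0.1,"ax":0,"ay":0,"az":0,"gripper":0.47}
    - {"dx":0,"dy":0,"dz":-0.18,"ax":0,"ay":0,"az":0,"gripper":0.47}
    - {"dx":0,"dy":0,"dz":-0.18,"ax":0,"ay":0,"az":0,"gripper":0.47}
    - {"dx":-0.16,"dy":0.057,"dz":0,"ax":0,"ay":0,"az":0,"gripper":0}
    - {"dx":-0.16,"dy":0.057,"dz":0,"ax":0,"ay":0,"az":0,"gripper":0}
    - {"dx":-0.16,"dy":0.057,"dz":0,"ax":0,"ay":0,"az":0,"gripper":0}
    - {"dx":-0.16,"dy":0.057,"dz":0,"ax":0,"ay":0,"az":0,"gripper":0}
    - {"dx":0,"dy":0,"dz":0,"ax":0,"ay":0,"az":-0.109,"gripper":0}
    - {"dx":0,"dy":0,"dz":0,"ax":0,"ay":0,"az":-0.109,"gripper":0}
    - {"dx":0,"dy":0,"dz":0,"ax":0,"ay":0,"az":-0.109,"gripper":0}
    - {"dx":0,"dy":0,"dz":0,"ax":0,"ay":0,"az":0,"gripper":0}

```text
clock: 46.05
eef_pos: [311.7, -310.7, 198.2]
tool_rot: [-3.14, -0.002, -0.499]
force: [-0.3, 0.0, 0.2]
width: -0.0
gripper_force: 0.0
```

Run:
```python
from h import *
plan([311.6,-309,55],-28.4)
im=wrist(); np.savez("w12.npz",**im)
notch(im,61.5); print(np.round([wpix(im,(*pol(81,61.5),30)),wpix(im,(*pol(81,151.5),30))]))
table(im,(121.5,-118.5,1.5))
```

```text
t46.0 [ 311.7 -310.7  198.2] turn [-0.001 -0.001 -0.002] shift [-0.003 -0.005  0.477] w-0 F [-0.3  0.   0.2]
[(81, np.float64(59.5), np.float64(66.5), np.float64(63.0)), (83, np.float64(57.75), np.float64(66.75), np.float64(62.25)), (95, np.float64(56.5), np.float64(66.5), np.float64(61.6))]
[[167.  48.]
 [250. 126.]]
121.5 [221.   81.5  28.8] r46 ang120.9
-118.5 [299.2  37.8  27.8] r42 ang-119.9
```

The notch is within about 1° of the double bar and the cups are still seated. I'll press the key again.

Call:
step_arm:
  plan:
    - {"dx":-0.003,"dy":-0.005,"dz":0.19,"ax":0,"ay":0,"az":0,"gripper":0}
    - {"dx":0,"dy":0,"dz":0.19,"ax":0,"ay":0,"az":0,"gripper":0}
    - {"dx":0,"dy":0,"dz":0.07,"ax":0,"ay":0,"az":0,"gripper":0}
    - {"dx":0,"dy":0,"dz":0.03,"ax":0,"ay":0,"az":0,"gripper":0}
    - {"dx":0,"dy":0,"dz":0.01,"ax":0,"ay":0,"az":0,"gripper":0}
    - {"dx":0,"dy":0,"dz":0.003,"ax":0,"ay":0,"az":0,"gripper":0}
    - {"dx":0,"dy":0,"dz":0,"ax":0,"ay":0,"az":0,"gripper":0}

```text
clock: 46.98
eef_pos: [312.0, -309.0, 50.3]
tool_rot: [-3.141, -0.002, -0.497]
force: [-0.2, -0.2, 0.0]
width: -0.1
gripper_force: 0.0
```

Call:
step_arm:
  plan:
    - {"dx":0,"dy":0,"dz":0.004,"ax":0,"ay":0,"az":0,"gripper":0}
    - {"dx":0,"dy":0,"dz":0.002,"ax":0,"ay":0,"az":0,"gripper":0}
    - {"dx":0,"dy":0,"dz":0,"ax":0,"ay":0,"az":0,"gripper":0}

```text
clock: 47.35
eef_pos: [312.1, -308.9, 48.5]
tool_rot: [-3.141, -0.002, -0.497]
force: [0.2, 0.7, 3.3]
width: 0.1
gripper_force: 1.8
```

Call:
step_arm:
  plan:
    - {"dx":0,"dy":0,"dz":0.0014,"ax":0,"ay":0,"az":0,"gripper":0}
    - {"dx":0,"dy":0,"dz":0,"ax":0,"ay":0,"az":0,"gripper":0}
    - {"dx":0,"dy":0,"dz":0,"ax":0,"ay":0,"az":0,"gripper":0}
    - {"dx":0,"dy":0,"dz":0,"ax":0,"ay":0,"az":0,"gripper":0}
    - {"dx":0,"dy":0,"dz":0,"ax":0,"ay":0,"az":0,"gripper":0}
    - {"dx":0,"dy":0,"dz":0,"ax":0,"ay":0,"az":0,"gripper":0}

```text
clock: 48.1
eef_pos: [312.1, -308.9, 48.1]
tool_rot: [-3.141, -0.002, -0.497]
force: [-0.0, 0.2, 5.9]
width: -0.1
gripper_force: 3.0
```

Call:
step_arm:
  plan:
    - {"dx":0,"dy":0,"dz":-0.02,"ax":0,"ay":0,"az":0,"gripper":0}
    - {"dx":0,"dy":0,"dz":-0.1,"ax":0,"ay":0,"az":0,"gripper":0}
    - {"dx":0,"dy":0,"dz":-0.19,"ax":0,"ay":0,"az":0,"gripper":0}
    - {"dx":0,"dy":0,"dz":-0.19,"ax":0,"ay":0,"az":0,"gripper":0}
    - {"dx":0,"dy":0,"dz":-0.19,"ax":0,"ay":0,"az":0,"gripper":0.4}
    - {"dx":0.13,"dy":0,"dz":0,"ax":0,"ay":0,"az":0,"gripper":0.75}
    - {"dx":0.13,"dy":0,"dz":0,"ax":0,"ay":0,"az":0,"gripper":0.75}
    - {"dx":0,"dy":0,"dz":0,"ax":0,"ay":0,"az":0,"gripper":0.75}
    - {"dx":0,"dy":0,"dz":0,"ax":0,"ay":0,"az":0,"gripper":0.75}

```text
clock: 49.22
eef_pos: [378.8, -345.4, 254.5]
tool_rot: [-3.141, 0.001, -0.498]
force: [-0.0, -0.4, 0.1]
width: 64.1
gripper_force: 0.0
```

Run:
```python
from h import *
where()
im=wrist(); np.savez("w13.npz",**im)
table(im,(121.5,-118.5,1.5)); notch(im,61.5)
plan([*pol(45,-118.5),60],-28.5)
cv2.imwrite("pics/w13.png",cv2.resize(im["color"][30:250,130:390,::-1],None,fx=2.3,fy=2.3,interpolation=cv2.INTER_CUBIC))
```

```text
r61.8 ang152.2 yaw-28.5 z254.5 [-0.  -0.4  0.1] w64.1
121.5 [229.5 155.8  22.5] r45 ang120.7
-118.5 [293.8 117.8  25. ] r44 ang-116.4
1.5 [231.8  83.8  22.4] r42 ang0.2
[(81, np.float64(56.25), np.float64(66.0), np.float64(60.6)), (83, np.float64(55.75), np.float64(67.0), np.float64(61.38)), (95, np.float64(56.5), np.float64(66.25), np.float64(61.38))]
t49.3 [ 378.6 -345.4  254.6] turn [-0.001  0.    -0.001] shift [0.206 0.147 0.649] w64 F [ 0.4 -0.6 -0.1]
```

View pics/w13.png

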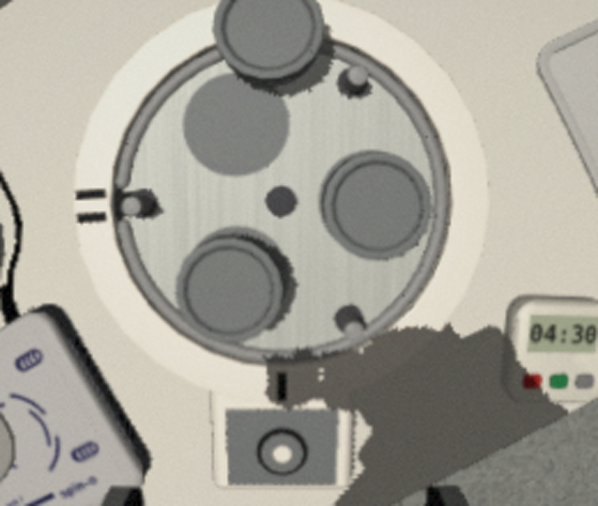

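The picture shows that the cup on the far seat (crop (235,125), now empty) has been knocked onto the rim at crop (270,35). The other two are seated. I'll check whether it was already off at the second press, and locate it.

Run:
```python
from h import *
im=dict(np.load("w13.npz"))
for c in circ(im,(215,15,280,80),18,28)[:3]:
    for z in(66,68):
        p=won(im,c[0],c[1],z); q=p[:2]-AX; print(np.round(c,1),p.round(1),"r%.0f ang%.1f"%(np.hypot(*q),np.rad2deg(np.arctan2(q[1],q[0]))))
print("range z:",end="")
u,v=247,45
# height from range image around the cap
T=im["T"]
for du,dv in((0,0),(-15,0),(15,0),(0,-15),(0,15)):
    a,d=wray(im,u+du,v+dv); d=d/np.linalg.norm(d); k=im["range_z"][v+dv,u+du]/abs(d@T[:3,2]); o=T[:3,3]; s=np.sign((d)@T[:3,2]); print((o+s*d*k).round(1),end=" ")
w=dict(np.load("w12.npz")); print("\nw12 pix seat",np.round([wpix(w,(*pol(45,1.5),66)),wpix(w,(*pol(45,1.5),30)),wpix(w,(*pol(25,1.5),66))]))
```

```text
[246.5  43.   24.4] [ 505.8 -407.8   66. ] r80 ang-24.9
[246.5  43.   24.4] [ 505.5 -407.7   68. ] r79 ang-24.9
[230.8  79.5  18.3] [ 479.6 -375.3   66. ] r46 ang-1.4
[230.8  79.5  18.3] [ 479.4 -375.3   68. ] r46 ang-1.4
range z:[ 504.  -407.4   64.1] [ 511.8 -394.    63.1] [ 496.6 -420.8   64.7] [ 518.7 -415.3   63.2] [ 489.6 -399.6   66. ] 
w12 pix seat [[223.  -6.]
 [226.   7.]
 [234.  12.]]
```

The knocked cup's cap centre is at (505.5,-408), leaning slightly. I can't rule out that it was already off at the second press, so I'll put it back on its seat and press again.

Call:
step_arm:
  plan:
    - {"dx":0.157,"dy":-0.006,"dz":0,"ax":0,"ay":0,"az":0,"gripper":0.75}
    - {"dx":0.157,"dy":-0.006,"dz":0,"ax":0,"ay":0,"az":0,"gripper":0.75}
    - {"dx":0.157,"dy":-0.006,"dz":0,"ax":0,"ay":0,"az":0,"gripper":0.75}
    - {"dx":0,"dy":0,"dz":0,"ax":0,"ay":0,"az":-0.1154,"gripper":0.75}
    - {"dx":0,"dy":0,"dz":0,"ax":0,"ay":0,"az":-0.1154,"gripper":0.75}
    - {"dx":0,"dy":0,"dz":0,"ax":0,"ay":0,"az":-0.1154,"gripper":0.75}
    - {"dx":0,"dy":0,"dz":0,"ax":0,"ay":0,"az":-0.1154,"gripper":0.75}
    - {"dx":0,"dy":0,"dz":0,"ax":0,"ay":0,"az":-0.1154,"gripper":0.75}
    - {"dx":0,"dy":0,"dz":0,"ax":0,"ay":0,"az":-0.1154,"gripper":0.75}
    - {"dx":0,"dy":0,"dz":0,"ax":0,"ay":0,"az":-0.1154,"gripper":0.75}
    - {"dx":0,"dy":0,"dz":0,"ax":0,"ay":0,"az":-0.1154,"gripper":0.75}
    - {"dx":0,"dy":0,"dz":0,"ax":0,"ay":0,"az":-0.1154,"gripper":0.75}
    - {"dx":0,"dy":0,"dz":0,"ax":0,"ay":0,"az":0,"gripper":0.75}

```text
clock: 50.9
eef_pos: [505.6, -408.6, 255.2]
tool_rot: [3.141, -0.001, 1.131]
force: [0.8, 0.6, -0.9]
width: 64.0
gripper_force: 0.0
```

Run:
```python
from h import *
im=wrist(); u=wpix(im,(505.5,-408,65)); print(np.round(u))
for c in circ(im,(int(u[0])-40,int(u[1])-40,int(u[0])+40,int(u[1])+40),20,28)[:2]: print(np.round(c,1),won(im,c[0],c[1],65).round(1))
plan([505.3,-408,61],65)
```

```text
[253. 175.]
[254.8 173.2  23.4] [ 508.4 -407.5   65. ]
[221.  151.8  21.2] [ 486.  -370.9   65. ]
t51.0 [ 505.8 -408.6  255.1] turn [ 0.    -0.    -0.003] shift [ 0.001 -0.002  0.647] w64 F [ 0.4  0.4 -0. ]
```

Call:
step_arm:
  plan:
    - {"dx":0.003,"dy":0.002,"dz":0.19,"ax":0,"ay":0,"az":0,"gripper":0.75}
    - {"dx":0,"dy":0,"dz":0.19,"ax":0,"ay":0,"az":0,"gripper":0.75}
    - {"dx":0,"dy":0,"dz":0.17,"ax":0,"ay":0,"az":0,"gripper":0.75}
    - {"dx":0,"dy":0,"dz":0.07,"ax":0,"ay":0,"az":0,"gripper":0.75}
    - {"dx":0,"dy":0,"dz":0.025,"ax":0,"ay":0,"az":0,"gripper":0.75}
    - {"dx":0,"dy":0,"dz":0,"ax":0,"ay":0,"az":0,"gripper":0.75}
    - {"dx":0,"dy":0,"dz":0,"ax":0,"ay":0,"az":0,"gripper":0.6}
    - {"dx":0,"dy":0,"dz":0,"ax":0,"ay":0,"az":0,"gripper":0.4}
    - {"dx":0,"dy":0,"dz":0,"ax":0,"ay":0,"az":0,"gripper":0}
    - {"dx":0,"dy":0,"dz":0,"ax":0,"ay":0,"az":0,"gripper":0}
    - {"dx":0,"dy":0,"dz":0,"ax":0,"ay":0,"az":0,"gripper":0}

```text
clock: 52.32
eef_pos: [508.9, -409.0, 64.0]
tool_rot: [3.137, 0.0, 1.134]
force: [-1.3, 0.5, 5.6]
width: 48.2
gripper_force: 61.2
```

Call:
step_arm:
  plan:
    - {"dx":0,"dy":0,"dz":-0.1,"ax":0,"ay":0,"az":0,"gripper":0}
    - {"dx":0,"dy":0,"dz":-0.07,"ax":0,"ay":0,"az":0,"gripper":0}
    - {"dx":0.066,"dy":-0.143,"dz":0,"ax":0,"ay":0,"az":0,"gripper":0}
    - {"dx":0,"dy":0,"dz":0,"ax":0,"ay":0,"az":-0.098,"gripper":0}
    - {"dx":0,"dy":0,"dz":0,"ax":0,"ay":0,"az":-0.098,"gripper":0}
    - {"dx":0,"dy":0,"dz":0,"ax":0,"ay":0,"az":-0.098,"gripper":0}
    - {"dx":0,"dy":0,"dz":0,"ax":0,"ay":0,"az":0,"gripper":0}

```text
clock: 53.2
eef_pos: [477.8, -372.4, 113.6]
tool_rot: [3.139, 0.001, 1.594]
force: [0.3, -0.2, -0.0]
width: 48.3
gripper_force: 61.9
```

Run:
```python
from h import *
im=wrist()
u=wpix(im,(*pol(45,1.5),107)); print(np.round(u))
for c in circ(im,(int(u[0])-60,int(u[1])-60,int(u[0])+60,min(383,int(u[1])+60)),35,50,2)[:2]: print(np.round(c,1),won(im,c[0],c[1],115).round(1))
where();plan([*pol(45,1.5),66],91.5)
```

```text
[255. 265.]
[253.  263.5  49.7] [ 477.4 -367.2  115. ]
r44.3 ang2.4 yaw91.3 z113.3 [ 0.1  0.6 -0.5] w48.5
t53.2 [ 477.7 -372.4  113.3] turn [ 0.002  0.    -0.003] shift [-0.002  0.002  0.158] w49 F [ 0.1  0.6 -0.5]
```

Call:
step_arm:
  plan:
    - {"dx":-0.006,"dy":0.002,"dz":0.09,"ax":0,"ay":0,"az":0,"gripper":0}
    - {"dx":0,"dy":0,"dz":0.05,"ax":0,"ay":0,"az":0,"gripper":0}
    - {"dx":0,"dy":0,"dz":0.02,"ax":0,"ay":0,"az":0,"gripper":0}
    - {"dx":0,"dy":0,"dz":0.003,"ax":0,"ay":0,"az":0,"gripper":0}
    - {"dx":0,"dy":0,"dz":0,"ax":0,"ay":0,"az":0,"gripper":0}

```text
clock: 53.88
eef_pos: [477.8, -373.9, 64.3]
tool_rot: [3.141, -0.0, 1.595]
force: [-1.9, 1.9, 4.6]
width: 48.5
gripper_force: 62.2
```

Call:
step_arm:
  plan:
    - {"dx":0,"dy":0,"dz":0,"ax":0,"ay":0,"az":0,"gripper":0.7}
    - {"dx":0,"dy":0,"dz":0,"ax":0,"ay":0,"az":0,"gripper":0.75}
    - {"dx":0,"dy":0,"dz":0,"ax":0,"ay":0,"az":0,"gripper":0.75}
    - {"dx":0,"dy":0,"dz":0,"ax":0,"ay":0,"az":0,"gripper":0.75}
    - {"dx":0,"dy":0,"dz":-0.1,"ax":0,"ay":0,"az":0,"gripper":0.75}
    - {"dx":0,"dy":0,"dz":-0.17,"ax":0,"ay":0,"az":0,"gripper":0.75}
    - {"dx":0,"dy":0,"dz":-0.18,"ax":0,"ay":0,"az":0,"gripper":0.75}
    - {"dx":0,"dy":0,"dz":-0.18,"ax":0,"ay":0,"az":0,"gripper":0.75}
    - {"dx":-0.1,"dy":-0.078,"dz":0,"ax":0,"ay":0,"az":0,"gripper":0.75}
    - {"dx":-0.1,"dy":-0.078,"dz":0,"ax":0,"ay":0,"az":0,"gripper":0.75}
    - {"dx":0,"dy":0,"dz":0,"ax":0,"ay":0,"az":0,"gripper":0.75}
    - {"dx":0,"dy":0,"dz":0,"ax":0,"ay":0,"az":0,"gripper":0.75}

```text
clock: 55.38
eef_pos: [432.9, -434.4, 252.3]
tool_rot: [3.14, -0.001, 1.596]
force: [-0.4, 1.3, 0.7]
width: 64.0
gripper_force: 0.0
```

Run:
```python
from h import *
im=wrist(); where(); np.savez("w14.npz",**im)
table(im,(121.5,-118.5,1.5)); notch(im,61.5)
cv2.imwrite("pics/w14.png",cv2.resize(im["color"][30:290,130:390,::-1],None,fx=2,fy=2,interpolation=cv2.INTER_CUBIC))
plan([312,-309,200],91.5)
```

```text
r59.7 ang-89.9 yaw91.5 z252.3 [-0.2  0.2  0.5] w63.8
121.5 [232.5  82.2  26.4] r45 ang122.3
-118.5 [234.2 156.   23.6] r44 ang-118.1
1.5 [297.8 120.5  23.5] r44 ang0.6
[(81, np.float64(56.5), np.float64(66.0), np.float64(61.25)), (83, np.float64(55.0), np.float64(66.75), np.float64(60.88)), (95, np.float64(56.5), np.float64(66.5), np.float64(61.6))]
t55.4 [ 433.5 -433.9  252.3] turn [ 0.001 -0.001  0.   ] shift [ 0.427 -0.394  0.174] w64 F [-0.2  0.2  0.5]
```

View pics/w14.png

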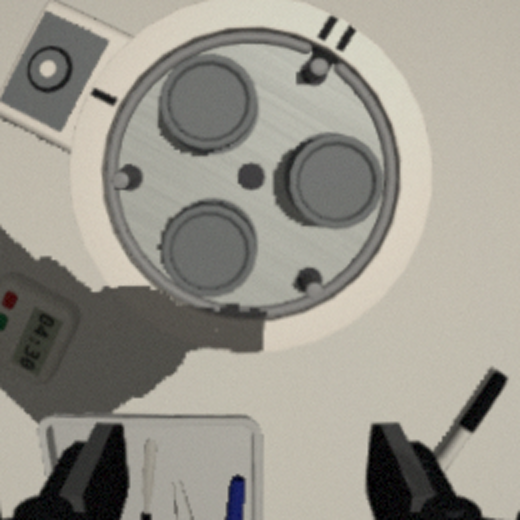

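All three cups are seated again, at crop (208,100), (334,180) and (208,247), and the notch faces the double bar. I'll go to the key for the repeat press.

Call:
step_arm:
  plan:
    - {"dx":0.142,"dy":-0.131,"dz":0,"ax":0,"ay":0,"az":0,"gripper":0}
    - {"dx":0.142,"dy":-0.131,"dz":0,"ax":0,"ay":0,"az":0,"gripper":0}
    - {"dx":0.142,"dy":-0.131,"dz":0,"ax":0,"ay":0,"az":0,"gripper":0}
    - {"dx":0,"dy":0,"dz":0.19,"ax":0,"ay":0,"az":0,"gripper":0}
    - {"dx":0,"dy":0,"dz":0.19,"ax":0,"ay":0,"az":0,"gripper":0}
    - {"dx":0,"dy":0,"dz":0.19,"ax":0,"ay":0,"az":0,"gripper":0}
    - {"dx":0,"dy":0,"dz":0.06,"ax":0,"ay":0,"az":0,"gripper":0}
    - {"dx":0,"dy":0,"dz":0,"ax":0,"ay":0,"az":0,"gripper":0}
    - {"dx":0,"dy":0,"dz":0,"ax":0,"ay":0,"az":0,"gripper":0}

```text
clock: 56.55
eef_pos: [312.9, -310.4, 64.2]
tool_rot: [3.139, 0.002, 1.598]
force: [-0.4, 1.0, -0.5]
width: -0.4
gripper_force: 0.0
```

Run:
```python
from h import *
plan([311.8,-309,50.3],91.5)
```

```text
t56.5 [ 312.9 -310.4   64.2] turn [0.002 0.001 0.   ] shift [ 0.005 -0.003  0.046] w-0 F [-0.4  1.  -0.5]
```

Call:
step_arm:
  plan:
    - {"dx":0.005,"dy":-0.003,"dz":0.03,"ax":0.002,"ay":0,"az":0,"gripper":0}
    - {"dx":0,"dy":0,"dz":0.015,"ax":0,"ay":0,"az":0,"gripper":0}
    - {"dx":0,"dy":0,"dz":0,"ax":0,"ay":0,"az":0,"gripper":0}
    - {"dx":0,"dy":0,"dz":0,"ax":0,"ay":0,"az":0,"gripper":0}

```text
clock: 57.05
eef_pos: [311.6, -309.1, 50.8]
tool_rot: [-3.141, 0.001, 1.597]
force: [0.8, 0.2, 0.2]
width: 0.1
gripper_force: 0.0
```

Call:
step_arm:
  plan:
    - {"dx":0,"dy":0,"dz":0.005,"ax":0,"ay":0,"az":0,"gripper":0}
    - {"dx":0,"dy":0,"dz":0.002,"ax":0,"ay":0,"az":0,"gripper":0}
    - {"dx":0,"dy":0,"dz":0,"ax":0,"ay":0,"az":0,"gripper":0}

```text
clock: 57.42
eef_pos: [311.3, -309.0, 48.2]
tool_rot: [-3.141, 0.001, 1.596]
force: [0.4, 0.6, 5.6]
width: 0.4
gripper_force: 2.7
```

Call:
step_arm:
  plan:
    - {"dx":0,"dy":0,"dz":0,"ax":0,"ay":0,"az":0,"gripper":0}
    - {"dx":0,"dy":0,"dz":0,"ax":0,"ay":0,"az":0,"gripper":0}
    - {"dx":0,"dy":0,"dz":0,"ax":0,"ay":0,"az":0,"gripper":0}
    - {"dx":0,"dy":0,"dz":0,"ax":0,"ay":0,"az":0,"gripper":0}
    - {"dx":0,"dy":0,"dz":-0.02,"ax":0,"ay":0,"az":0,"gripper":0}
    - {"dx":0,"dy":0,"dz":-0.11,"ax":0,"ay":0,"az":0,"gripper":0}
    - {"dx":0,"dy":0,"dz":-0.19,"ax":0,"ay":0,"az":0,"gripper":0}
    - {"dx":0,"dy":0,"dz":-0.19,"ax":0,"ay":0,"az":0,"gripper":0}
    - {"dx":-0.077,"dy":0.183,"dz":0,"ax":0,"ay":0,"az":0,"gripper":0.75}
    - {"dx":-0.077,"dy":0.183,"dz":0,"ax":0,"ay":0,"az":0,"gripper":0.75}
    - {"dx":-0.077,"dy":0.183,"dz":0,"ax":0,"ay":0,"az":0,"gripper":0.75}
    - {"dx":0,"dy":0,"dz":0,"ax":0,"ay":0,"az":0,"gripper":0.75}
    - {"dx":0,"dy":0,"dz":0,"ax":0,"ay":0,"az":0,"gripper":0.75}

```text
clock: 59.05
eef_pos: [476.2, -373.5, 200.1]
tool_rot: [-3.137, -0.001, 1.595]
force: [0.9, -0.0, -0.4]
width: 63.8
gripper_force: 0.0
```

Run:
```python
from h import *
im=wrist(); table(im,(1.5,)); plan([*pol(44.5,1),60],91.5)
# tray from the first top view: metal sheet outline
t=dict(np.load("top0.npz")); g=cv2.cvtColor(t["color"],cv2.COLOR_RGB2GRAY)[135:230,118:166]
print(g[45,::3],g[::6,24])
```

```text
1.5 [255.2 190.8  27.1] r44 ang0.3
t59.1 [ 475.8 -373.5  200.3] turn [-0.002 -0.001 -0.001] shift [-0.     0.007  0.468] w64 F [-0.4 -0.4  0.7]
[126 105 121 122  76  87  88  91  92  89  89  90  91 120 116  83] [122 122  81  91  90  88  90  89  89  88  88  88  88  87 122 120]
```

Call:
step_arm:
  plan:
    - {"dx":0,"dy":0.006,"dz":0.18,"ax":0,"ay":0,"az":0,"gripper":0.75}
    - {"dx":0,"dy":0,"dz":0.18,"ax":0,"ay":0,"az":0,"gripper":0.75}
    - {"dx":0,"dy":0,"dz":0.08,"ax":0,"ay":0,"az":0,"gripper":0.75}
    - {"dx":0,"dy":0,"dz":0.027,"ax":0,"ay":0,"az":0,"gripper":0.75}
    - {"dx":0,"dy":0,"dz":0,"ax":0,"ay":0,"az":0,"gripper":0.75}
    - {"dx":0,"dy":0,"dz":0,"ax":0,"ay":0,"az":0,"gripper":0.6}
    - {"dx":0,"dy":0,"dz":0,"ax":0,"ay":0,"az":0,"gripper":0.4}
    - {"dx":0,"dy":0,"dz":0,"ax":0,"ay":0,"az":0,"gripper":0}
    - {"dx":0,"dy":0,"dz":0,"ax":0,"ay":0,"az":0,"gripper":0}
    - {"dx":0,"dy":0,"dz":0,"ax":0,"ay":0,"az":0,"gripper":0}

```text
clock: 60.35
eef_pos: [479.6, -374.6, 62.4]
tool_rot: [3.141, 0.002, 1.596]
force: [-1.5, -0.0, 6.2]
width: 48.4
gripper_force: 61.5
```

Run:
```python
from h import *
where()
t=dict(np.load("top0.npz")); g=cv2.cvtColor(t["color"],cv2.COLOR_RGB2GRAY)[135:230,118:166]
m=((g>70)&(g<104)).astype(np.uint8); m=cv2.morphologyEx(m,cv2.MORPH_OPEN,np.ones((5,5)))
c=max(cv2.findContours(m,cv2.RETR_EXTERNAL,cv2.CHAIN_APPROX_NONE)[0],key=cv2.contourArea); r=cv2.minAreaRect(c); print(r)
P=np.array([onz(t,x+118,y+135,3)[:2] for x,y in cv2.boxPoints(r)]); print(P.round(1).tolist(),P.mean(0))
for i in range(2): e=P[i+1]-P[i]; print(np.hypot(*e),np.rad2deg(np.arctan2(e[1],e[0])))
```

```text
r46.2 ang-0.5 yaw91.4 z62.4 [-1.5 -0.   6.2] w48.4
((23.402441024780273, 46.8780517578125), (25.951412200927734, 72.77438354492188), 6.340191841125488)
[[410.5, 305.6], [647.0, 295.8], [637.3, 211.6], [401.5, 224.5]] [524.07659077 259.37047028]
236.70775435124267 -2.3576653642594474
84.799475242623 -96.53341694749648
```

Call:
step_arm:
  plan:
    - {"dx":0,"dy":0,"dz":-0.12,"ax":0,"ay":0,"az":0,"gripper":0}
    - {"dx":0,"dy":0,"dz":-0.2,"ax":0,"ay":0,"az":0,"gripper":0}
    - {"dx":0,"dy":0,"dz":-0.2,"ax":0,"ay":0,"az":0,"gripper":0}
    - {"dx":0,"dy":0,"dz":-0.2,"ax":0,"ay":0,"az":0,"gripper":0}
    - {"dx":0,"dy":0,"dz":-0.2,"ax":0,"ay":0,"az":0,"gripper":0}
    - {"dx":0.19,"dy":0.042,"dz":0,"ax":0,"ay":0,"az":0,"gripper":0}
    - {"dx":0.19,"dy":0.042,"dz":0,"ax":0,"ay":0,"az":0,"gripper":0}
    - {"dx":0.19,"dy":0.042,"dz":0,"ax":0,"ay":0,"az":0,"gripper":0}
    - {"dx":0.19,"dy":0.042,"dz":0,"ax":0,"ay":0,"az":0,"gripper":0}
    - {"dx":0.19,"dy":0.042,"dz":0,"ax":0,"ay":0,"az":0,"gripper":0}
    - {"dx":0.19,"dy":0.042,"dz":0,"ax":0,"ay":0,"az":0,"gripper":0}
    - {"dx":0.19,"dy":0.042,"dz":0,"ax":0,"ay":0,"az":0,"gripper":0}
    - {"dx":0.19,"dy":0.042,"dz":0,"ax":0,"ay":0,"az":0,"gripper":0}
    - {"dx":0.19,"dy":0.042,"dz":0,"ax":0,"ay":0,"az":0,"gripper":0}
    - {"dx":0.19,"dy":0.042,"dz":0,"ax":0,"ay":0,"az":0,"gripper":0}
    - {"dx":0.19,"dy":0.042,"dz":0,"ax":0,"ay":0,"az":0,"gripper":0}

```text
clock: 62.35
eef_pos: [602.3, 258.5, 337.3]
tool_rot: [-3.141, -0.001, 1.596]
force: [1.5, 0.3, -0.4]
width: 48.1
gripper_force: 61.9
```

Call:
step_arm:
  plan:
    - {"dx":0,"dy":0,"dz":0,"ax":0,"ay":0,"az":-0.1057,"gripper":0}
    - {"dx":0,"dy":0,"dz":0,"ax":0,"ay":0,"az":-0.1057,"gripper":0}
    - {"dx":0,"dy":0,"dz":0,"ax":0,"ay":0,"az":-0.1057,"gripper":0}
    - {"dx":0,"dy":0,"dz":0,"ax":0,"ay":0,"az":-0.1057,"gripper":0}
    - {"dx":0,"dy":0,"dz":0,"ax":0,"ay":0,"az":-0.1057,"gripper":0}
    - {"dx":0,"dy":0,"dz":0,"ax":0,"ay":0,"az":-0.1057,"gripper":0}
    - {"dx":0,"dy":0,"dz":0,"ax":0,"ay":0,"az":-0.1057,"gripper":0}
    - {"dx":0,"dy":0,"dz":0,"ax":0,"ay":0,"az":-0.1057,"gripper":0}
    - {"dx":0,"dy":0,"dz":0,"ax":0,"ay":0,"az":-0.1057,"gripper":0}
    - {"dx":0,"dy":0,"dz":0,"ax":0,"ay":0,"az":0,"gripper":0}

```text
clock: 63.6
eef_pos: [602.3, 256.2, 337.1]
tool_rot: [3.141, -0.001, 3.088]
force: [0.4, 0.4, 0.2]
width: 48.2
gripper_force: 61.8
```

Run:
```python
from h import *
im=wrist(); np.savez("w15.npz",**im)
pl=[(602,255),(524,259),(446,263)]
plan([602,255,37],177)
print(np.round([wpix(im,(*p,3)) for p in pl]))
# tray edges: grey profile across the tray at three x positions and along it
G=im["color"].mean(2).astype(np.float32)
def line(a,b,n=40):
    P=np.array([wpix(im,(*(np.array(a)+(np.array(b)-a)*k/(n-1)),3)) for k in range(n)],np.float32)
    return cv2.remap(G,P[None,:,0],P[None,:,1],cv2.INTER_LINEAR)[0].astype(int).tolist()
for x in(430,524,590): print(x,line((x,200),(x,318),60))
print("near end",line((385,262),(425,261),21))
```

```text
t63.6 [602.3 256.2 336.9] turn [ 0.    -0.001 -0.001] shift [ 0.001 -0.004  1.   ] w48 F [-0.  -0.6 -0.8]
[[253. 154.]
 [253. 103.]
 [253.  53.]]
430 [82, 81, 81, 90, 130, 185, 199, 200, 197, 188, 142, 136, 138, 143, 140, 142, 140, 142, 139, 140, 140, 141, 141, 141, 140, 142, 142, 142, 143, 143, 142, 143, 146, 143, 144, 143, 145, 144, 143, 145, 144, 145, 146, 147, 146, 145, 144, 144, 145, 142, 123, 129, 154, 196, 198, 198, 199, 198, 197, 199]
524 [86, 84, 84, 86, 83, 85, 86, 80, 66, 60, 57, 60, 60, 59, 61, 62, 61, 62, 62, 59, 60, 58, 63, 60, 62, 63, 60, 61, 62, 61, 64, 61, 63, 63, 62, 83, 135, 149, 147, 149, 149, 148, 148, 146, 147, 147, 148, 145, 120, 137, 171, 203, 205, 204, 203, 206, 204, 206, 206, 204]
590 [207, 207, 207, 206, 206, 202, 134, 144, 138, 148, 148, 144, 144, 145, 143, 145, 144, 147, 145, 144, 145, 144, 146, 148, 148, 148, 146, 149, 151, 151, 148, 151, 151, 150, 151, 151, 150, 153, 154, 155, 155, 155, 156, 157, 154, 153, 143, 133, 160, 194, 206, 206, 206, 206, 205, 206, 207, 206, 207, 206]
near end [190, 194, 195, 195, 196, 196, 197, 196, 196, 197, 181, 139, 130, 139, 140, 140, 142, 139, 141, 141, 143]
```

Call:
step_arm:
  plan:
    - {"dx":0.006,"dy":-0.007,"dz":0.1,"ax":0,"ay":0,"az":0,"gripper":0}
    - {"dx":0,"dy":0,"dz":0.19,"ax":0,"ay":0,"az":0,"gripper":0}
    - {"dx":0,"dy":0,"dz":0.19,"ax":0,"ay":0,"az":0,"gripper":0}
    - {"dx":0,"dy":0,"dz":0.19,"ax":0,"ay":0,"az":0,"gripper":0}
    - {"dx":0,"dy":0,"dz":0.19,"ax":0,"ay":0,"az":0,"gripper":0}
    - {"dx":0,"dy":0,"dz":0.09,"ax":0,"ay":0,"az":0,"gripper":0}
    - {"dx":0,"dy":0,"dz":0.03,"ax":0,"ay":0,"az":0,"gripper":0}
    - {"dx":0,"dy":0,"dz":0.015,"ax":0,"ay":0,"az":0,"gripper":0}
    - {"dx":0,"dy":0,"dz":0,"ax":0,"ay":0,"az":0,"gripper":0}
    - {"dx":0,"dy":0,"dz":0,"ax":0,"ay":0,"az":0,"gripper":0}

```text
clock: 64.9
eef_pos: [600.7, 254.9, 39.1]
tool_rot: [3.141, 0.0, 3.09]
force: [0.4, -0.1, 0.6]
width: 48.4
gripper_force: 62.0
```

Call:
step_arm:
  plan:
    - {"dx":0,"dy":0,"dz":0.011,"ax":0,"ay":0,"az":0,"gripper":0}
    - {"dx":0,"dy":0,"dz":0,"ax":0,"ay":0,"az":0,"gripper":0}
    - {"dx":0,"dy":0,"dz":0,"ax":0,"ay":0,"az":0,"gripper":0.75}
    - {"dx":0,"dy":0,"dz":0,"ax":0,"ay":0,"az":0,"gripper":0.75}
    - {"dx":0,"dy":0,"dz":0,"ax":0,"ay":0,"az":0,"gripper":0.75}
    - {"dx":0,"dy":0,"dz":0,"ax":0,"ay":0,"az":0,"gripper":0.75}
    - {"dx":0,"dy":0,"dz":-0.12,"ax":0,"ay":0,"az":0,"gripper":0.75}
    - {"dx":0,"dy":0,"dz":-0.2,"ax":0,"ay":0,"az":0,"gripper":0.75}
    - {"dx":0,"dy":0,"dz":-0.2,"ax":0,"ay":0,"az":0,"gripper":0.75}
    - {"dx":0,"dy":0,"dz":-0.2,"ax":0,"ay":0,"az":0,"gripper":0.75}
    - {"dx":0,"dy":0,"dz":-0.2,"ax":0,"ay":0,"az":0,"gripper":0.75}
    - {"dx":0,"dy":0,"dz":-0.07,"ax":0,"ay":0,"az":0,"gripper":0.75}

```text
clock: 66.4
eef_pos: [601.9, 254.6, 336.1]
tool_rot: [3.139, 0.005, 3.09]
force: [-0.2, -0.6, -0.7]
width: 64.2
gripper_force: 0.0
```

Call:
step_arm:
  plan:
    - {"dx":0.0425,"dy":-0.188,"dz":0,"ax":0,"ay":0,"az":0,"gripper":0.75}
    - {"dx":0.0425,"dy":-0.188,"dz":0,"ax":0,"ay":0,"az":0,"gripper":0.75}
    - {"dx":0.0425,"dy":-0.188,"dz":0,"ax":0,"ay":0,"az":0,"gripper":0.75}
    - {"dx":0.0425,"dy":-0.188,"dz":0,"ax":0,"ay":0,"az":0,"gripper":0.75}
    - {"dx":0.0425,"dy":-0.188,"dz":0,"ax":0,"ay":0,"az":0,"gripper":0.75}
    - {"dx":0.0425,"dy":-0.188,"dz":0,"ax":0,"ay":0,"az":0,"gripper":0.75}
    - {"dx":0.0425,"dy":-0.188,"dz":0,"ax":0,"ay":0,"az":0,"gripper":0.75}
    - {"dx":0.0425,"dy":-0.188,"dz":0,"ax":0,"ay":0,"az":0,"gripper":0.75}
    - {"dx":0.0425,"dy":-0.188,"dz":0,"ax":0,"ay":0,"az":0,"gripper":0.75}
    - {"dx":0.0425,"dy":-0.188,"dz":0,"ax":0,"ay":0,"az":0,"gripper":0.75}
    - {"dx":0.0425,"dy":-0.188,"dz":0,"ax":0,"ay":0,"az":0,"gripper":0.75}
    - {"dx":0.0425,"dy":-0.188,"dz":0,"ax":0,"ay":0,"az":0,"gripper":0.75}
    - {"dx":0,"dy":0,"dz":0,"ax":0,"ay":0,"az":0.094,"gripper":0.75}
    - {"dx":0,"dy":0,"dz":0,"ax":0,"ay":0,"az":0.094,"gripper":0.75}
    - {"dx":0,"dy":0,"dz":0,"ax":0,"ay":0,"az":0.094,"gripper":0.75}
    - {"dx":0,"dy":0,"dz":0,"ax":0,"ay":0,"az":0,"gripper":0.75}
    - {"dx":0,"dy":0,"dz":0,"ax":0,"ay":0,"az":0,"gripper":0.75}

```text
clock: 68.53
eef_pos: [413.0, -413.4, 331.8]
tool_rot: [-3.141, -0.002, 2.65]
force: [0.0, -0.4, 0.5]
width: 63.8
gripper_force: 0.0
```

Run:
```python
from h import *
im=wrist(); np.savez("w16.npz",**im); where(); table(im,(121.5,-118.5)); plan([*pol(44.5,-118.2),60],151.5)
```

```text
r44.2 ang-117.4 yaw151.8 z331.8 [ 0.7 -0.6 -0.3] w64.2
121.5 [306.5 132.5  18.1] r47 ang120.7
-118.5 [254.2 161.2  18.2] r44 ang-119.3
t68.6 [ 413.  -413.5  331.8] turn [-0.    -0.001  0.003] shift [ 0.002 -0.001  0.906] w64 F [ 0.7 -0.6 -0.3]
```

Call:
step_arm:
  plan:
    - {"dx":0.003,"dy":0,"dz":0.1,"ax":0,"ay":0,"az":0,"gripper":0.75}
    - {"dx":0,"dy":0,"dz":0.19,"ax":0,"ay":0,"az":0,"gripper":0.75}
    - {"dx":0,"dy":0,"dz":0.19,"ax":0,"ay":0,"az":0,"gripper":0.75}
    - {"dx":0,"dy":0,"dz":0.19,"ax":0,"ay":0,"az":0,"gripper":0.75}
    - {"dx":0,"dy":0,"dz":0.15,"ax":0,"ay":0,"az":0,"gripper":0.75}
    - {"dx":0,"dy":0,"dz":0.06,"ax":0,"ay":0,"az":0,"gripper":0.75}
    - {"dx":0,"dy":0,"dz":0.022,"ax":0,"ay":0,"az":0,"gripper":0.75}
    - {"dx":0,"dy":0,"dz":0,"ax":0,"ay":0,"az":0,"gripper":0.75}
    - {"dx":0,"dy":0,"dz":0,"ax":0,"ay":0,"az":0,"gripper":0.6}
    - {"dx":0,"dy":0,"dz":0,"ax":0,"ay":0,"az":0,"gripper":0.4}
    - {"dx":0,"dy":0,"dz":0,"ax":0,"ay":0,"az":0,"gripper":0}
    - {"dx":0,"dy":0,"dz":0,"ax":0,"ay":0,"az":0,"gripper":0}
    - {"dx":0,"dy":0,"dz":0,"ax":0,"ay":0,"az":0,"gripper":0}

```text
clock: 70.2
eef_pos: [412.6, -414.0, 63.2]
tool_rot: [-3.14, 0.002, 2.648]
force: [0.5, 1.1, 5.3]
width: 48.3
gripper_force: 61.4
```

Call:
step_arm:
  plan:
    - {"dx":0,"dy":0,"dz":-0.12,"ax":0,"ay":0,"az":0,"gripper":0}
    - {"dx":0,"dy":0,"dz":-0.2,"ax":0,"ay":0,"az":0,"gripper":0}
    - {"dx":0,"dy":0,"dz":-0.2,"ax":0,"ay":0,"az":0,"gripper":0}
    - {"dx":0,"dy":0,"dz":-0.2,"ax":0,"ay":0,"az":0,"gripper":0}
    - {"dx":0,"dy":0,"dz":-0.2,"ax":0,"ay":0,"az":0,"gripper":0}
    - {"dx":0.0616,"dy":0.179,"dz":0,"ax":0,"ay":0,"az":0,"gripper":0}
    - {"dx":0.0616,"dy":0.179,"dz":0,"ax":0,"ay":0,"az":0,"gripper":0}
    - {"dx":0.0616,"dy":0.179,"dz":0,"ax":0,"ay":0,"az":0,"gripper":0}
    - {"dx":0.0616,"dy":0.179,"dz":0,"ax":0,"ay":0,"az":0,"gripper":0}
    - {"dx":0.0616,"dy":0.179,"dz":0,"ax":0,"ay":0,"az":0,"gripper":0}
    - {"dx":0.0616,"dy":0.179,"dz":0,"ax":0,"ay":0,"az":0,"gripper":0}
    - {"dx":0.0616,"dy":0.179,"dz":0,"ax":0,"ay":0,"az":0,"gripper":0}
    - {"dx":0.0616,"dy":0.179,"dz":0,"ax":0,"ay":0,"az":0,"gripper":0}
    - {"dx":0.0616,"dy":0.179,"dz":0,"ax":0,"ay":0,"az":0,"gripper":0}
    - {"dx":0.0616,"dy":0.179,"dz":0,"ax":0,"ay":0,"az":0,"gripper":0}
    - {"dx":0.0616,"dy":0.179,"dz":0,"ax":0,"ay":0,"az":0,"gripper":0}
    - {"dx":0.0616,"dy":0.179,"dz":0,"ax":0,"ay":0,"az":0,"gripper":0}
    - {"dx":0,"dy":0,"dz":0,"ax":0,"ay":0,"az":-0.094,"gripper":0}
    - {"dx":0,"dy":0,"dz":0,"ax":0,"ay":0,"az":-0.094,"gripper":0}
    - {"dx":0,"dy":0,"dz":0,"ax":0,"ay":0,"az":-0.094,"gripper":0}

```text
clock: 72.7
eef_pos: [522.4, 259.3, 337.9]
tool_rot: [3.141, -0.001, 3.096]
force: [-0.2, -0.1, -0.2]
width: 48.3
gripper_force: 61.9
```

Run:
```python
from h import *
plan([522.5,258,37],177)
im=wrist(); u=wpix(im,(600.5,254.5,39)); print(np.round(u))
for c in circ(im,(int(u[0])-35,int(u[1])-35,int(u[0])+35,int(u[1])+35),14,22)[:2]: print(np.round(c,1),won(im,c[0],c[1],39).round(1))
```

```text
t72.7 [522.4 259.3 337.9] turn [ 0.    -0.     0.004] shift [-0.    -0.004  1.003] w48 F [-0.2 -0.1 -0.2]
[253. 209.]
[253.2 208.   15.9] [598.4 254.8  39. ]
```

Call:
step_arm:
  plan:
    - {"dx":0,"dy":-0.004,"dz":0.1,"ax":0,"ay":0,"az":0,"gripper":0}
    - {"dx":0,"dy":0,"dz":0.19,"ax":0,"ay":0,"az":0,"gripper":0}
    - {"dx":0,"dy":0,"dz":0.19,"ax":0,"ay":0,"az":0,"gripper":0}
    - {"dx":0,"dy":0,"dz":0.19,"ax":0,"ay":0,"az":0,"gripper":0}
    - {"dx":0,"dy":0,"dz":0.19,"ax":0,"ay":0,"az":0,"gripper":0}
    - {"dx":0,"dy":0,"dz":0.09,"ax":0,"ay":0,"az":0,"gripper":0}
    - {"dx":0,"dy":0,"dz":0.03,"ax":0,"ay":0,"az":0,"gripper":0}
    - {"dx":0,"dy":0,"dz":0.018,"ax":0,"ay":0,"az":0,"gripper":0}
    - {"dx":0,"dy":0,"dz":0,"ax":0,"ay":0,"az":0,"gripper":0}
    - {"dx":0,"dy":0,"dz":0,"ax":0,"ay":0,"az":0,"gripper":0}

```text
clock: 74.0
eef_pos: [522.7, 258.6, 38.8]
tool_rot: [3.141, 0.0, 3.09]
force: [-0.1, 0.8, 0.5]
width: 48.3
gripper_force: 61.9
```

Call:
step_arm:
  plan:
    - {"dx":0,"dy":0,"dz":0.008,"ax":0,"ay":0,"az":0,"gripper":0}
    - {"dx":0,"dy":0,"dz":0,"ax":0,"ay":0,"az":0,"gripper":0}
    - {"dx":0,"dy":0,"dz":0,"ax":0,"ay":0,"az":0,"gripper":0.75}
    - {"dx":0,"dy":0,"dz":0,"ax":0,"ay":0,"az":0,"gripper":0.75}
    - {"dx":0,"dy":0,"dz":0,"ax":0,"ay":0,"az":0,"gripper":0.75}
    - {"dx":0,"dy":0,"dz":0,"ax":0,"ay":0,"az":0,"gripper":0.75}
    - {"dx":0,"dy":0,"dz":-0.12,"ax":0,"ay":0,"az":0,"gripper":0.75}
    - {"dx":0,"dy":0,"dz":-0.2,"ax":0,"ay":0,"az":0,"gripper":0.75}
    - {"dx":0,"dy":0,"dz":-0.2,"ax":0,"ay":0,"az":0,"gripper":0.75}
    - {"dx":0,"dy":0,"dz":-0.2,"ax":0,"ay":0,"az":0,"gripper":0.75}
    - {"dx":0,"dy":0,"dz":-0.2,"ax":0,"ay":0,"az":0,"gripper":0.75}
    - {"dx":0,"dy":0,"dz":-0.07,"ax":0,"ay":0,"az":0,"gripper":0.75}

```text
clock: 75.5
eef_pos: [524.0, 258.4, 336.4]
tool_rot: [3.138, 0.004, 3.09]
force: [-0.1, 0.3, -1.1]
width: 64.0
gripper_force: 0.0
```

Call:
step_arm:
  plan:
    - {"dx":0.0248,"dy":-0.1814,"dz":0,"ax":0,"ay":0,"az":0,"gripper":0.75}
    - {"dx":0.0248,"dy":-0.1814,"dz":0,"ax":0,"ay":0,"az":0,"gripper":0.75}
    - {"dx":0.0248,"dy":-0.1814,"dz":0,"ax":0,"ay":0,"az":0,"gripper":0.75}
    - {"dx":0.0248,"dy":-0.1814,"dz":0,"ax":0,"ay":0,"az":0,"gripper":0.75}
    - {"dx":0.0248,"dy":-0.1814,"dz":0,"ax":0,"ay":0,"az":0,"gripper":0.75}
    - {"dx":0.0248,"dy":-0.1814,"dz":0,"ax":0,"ay":0,"az":0,"gripper":0.75}
    - {"dx":0.0248,"dy":-0.1814,"dz":0,"ax":0,"ay":0,"az":0,"gripper":0.75}
    - {"dx":0.0248,"dy":-0.1814,"dz":0,"ax":0,"ay":0,"az":0,"gripper":0.75}
    - {"dx":0.0248,"dy":-0.1814,"dz":0,"ax":0,"ay":0,"az":0,"gripper":0.75}
    - {"dx":0.0248,"dy":-0.1814,"dz":0,"ax":0,"ay":0,"az":0,"gripper":0.75}
    - {"dx":0.0248,"dy":-0.1814,"dz":0,"ax":0,"ay":0,"az":0,"gripper":0.75}
    - {"dx":0,"dy":0,"dz":0,"ax":0,"ay":0,"az":0,"gripper":0.75}
    - {"dx":0,"dy":0,"dz":0,"ax":0,"ay":0,"az":0,"gripper":0.75}

```text
clock: 77.12
eef_pos: [410.0, -335.0, 332.0]
tool_rot: [3.141, -0.002, 3.09]
force: [-0.0, 0.2, 0.8]
width: 64.3
gripper_force: 0.0
```

Run:
```python
from h import *
im=wrist(); where(); table(im,(121.5,)); print(pol(46,121)); plan([*pol(46,121),60],177); print(ctrl.read_state()["qpos"].round(2))
```

```text
r46.1 ang119.8 yaw177.1 z332.1 [ 0.1  0.1 -0.3] w64.1
121.5 [254.8 162.8  18.2] r47 ang120.1
[ 409.70824855 -334.77030417]
t77.2 [ 410.5 -334.3  332.1] turn [ 0.001 -0.001  0.002] shift [ 0.003 -0.002  0.907] w64 F [ 0.1  0.1 -0.3]
[ 0.22  0.42  0.61  1.76 -0.27  1.05  2.44]
```

Call:
step_arm:
  plan:
    - {"dx":0.002,"dy":0,"dz":0.1,"ax":0,"ay":0,"az":0,"gripper":0.75}
    - {"dx":0,"dy":0,"dz":0.19,"ax":0,"ay":0,"az":0,"gripper":0.75}
    - {"dx":0,"dy":0,"dz":0.19,"ax":0,"ay":0,"az":0,"gripper":0.75}
    - {"dx":0,"dy":0,"dz":0.19,"ax":0,"ay":0,"az":0,"gripper":0.75}
    - {"dx":0,"dy":0,"dz":0.15,"ax":0,"ay":0,"az":0,"gripper":0.75}
    - {"dx":0,"dy":0,"dz":0.06,"ax":0,"ay":0,"az":0,"gripper":0.75}
    - {"dx":0,"dy":0,"dz":0.022,"ax":0,"ay":0,"az":0,"gripper":0.75}
    - {"dx":0,"dy":0,"dz":0,"ax":0,"ay":0,"az":0,"gripper":0.75}
    - {"dx":0,"dy":0,"dz":0,"ax":0,"ay":0,"az":0,"gripper":0.6}
    - {"dx":0,"dy":0,"dz":0,"ax":0,"ay":0,"az":0,"gripper":0.4}
    - {"dx":0,"dy":0,"dz":0,"ax":0,"ay":0,"az":0,"gripper":0}
    - {"dx":0,"dy":0,"dz":0,"ax":0,"ay":0,"az":0,"gripper":0}
    - {"dx":0,"dy":0,"dz":0,"ax":0,"ay":0,"az":0,"gripper":0}

```text
clock: 78.8
eef_pos: [409.9, -335.5, 63.3]
tool_rot: [-3.141, 0.0, 3.091]
force: [-0.1, 1.1, 3.9]
width: 48.3
gripper_force: 61.4
```

Call:
step_arm:
  plan:
    - {"dx":0,"dy":0,"dz":-0.12,"ax":0,"ay":0,"az":0,"gripper":0}
    - {"dx":0,"dy":0,"dz":-0.2,"ax":0,"ay":0,"az":0,"gripper":0}
    - {"dx":0,"dy":0,"dz":-0.2,"ax":0,"ay":0,"az":0,"gripper":0}
    - {"dx":0,"dy":0,"dz":-0.2,"ax":0,"ay":0,"az":0,"gripper":0}
    - {"dx":0,"dy":0,"dz":-0.2,"ax":0,"ay":0,"az":0,"gripper":0}
    - {"dx":-0.08,"dy":0.1814,"dz":0,"ax":0,"ay":0,"az":0,"gripper":0}
    - {"dx":-0.08,"dy":0.1814,"dz":0,"ax":0,"ay":0,"az":0,"gripper":0}
    - {"dx":-0.08,"dy":0.1814,"dz":0,"ax":0,"ay":0,"az":0,"gripper":0}
    - {"dx":0,"dy":0.1814,"dz":0,"ax":0,"ay":0,"az":0,"gripper":0}
    - {"dx":0,"dy":0.1814,"dz":0,"ax":0,"ay":0,"az":0,"gripper":0}
    - {"dx":0,"dy":0.1814,"dz":0,"ax":0,"ay":0,"az":0,"gripper":0}
    - {"dx":0,"dy":0.1814,"dz":0,"ax":0,"ay":0,"az":0,"gripper":0}
    - {"dx":0,"dy":0.1814,"dz":0,"ax":0,"ay":0,"az":0,"gripper":0}
    - {"dx":0.076,"dy":0.1814,"dz":0,"ax":0,"ay":0,"az":0,"gripper":0}
    - {"dx":0.076,"dy":0.1814,"dz":0,"ax":0,"ay":0,"az":0,"gripper":0}
    - {"dx":0.076,"dy":0.1814,"dz":0,"ax":0,"ay":0,"az":0,"gripper":0}
    - {"dx":0,"dy":0,"dz":0,"ax":0,"ay":0,"az":0,"gripper":0}
    - {"dx":0,"dy":0,"dz":0,"ax":0,"ay":0,"az":0,"gripper":0}

```text
clock: 81.05
eef_pos: [443.8, 261.5, 338.3]
tool_rot: [-3.141, -0.001, 3.09]
force: [0.2, -0.4, 0.1]
width: 48.2
gripper_force: 62.1
```

Run:
```python
from h import *
plan([444.6,262,37],177)
im=wrist()
for p in((600.5,254.5),(522.7,258.5)):
    u=wpix(im,(*p,39)); print(np.round(u))
    for c in circ(im,(int(u[0])-33,int(u[1])-33,int(u[0])+33,int(u[1])+33),13,22)[:2]: print(np.round(c,1),won(im,c[0],c[1],39).round(1))
```

```text
t81.0 [443.8 261.5 338.3] turn [-0.    -0.001  0.001] shift [-0.003  0.002  1.004] w48 F [ 0.2 -0.4  0.1]
[255. 255.]
[255. 210.]
[253.8 209.5  16.6] [522.3 257.   39. ]
```

Call:
step_arm:
  plan:
    - {"dx":-0.003,"dy":0.002,"dz":0.1,"ax":0,"ay":0,"az":0,"gripper":0}
    - {"dx":0,"dy":0,"dz":0.19,"ax":0,"ay":0,"az":0,"gripper":0}
    - {"dx":0,"dy":0,"dz":0.19,"ax":0,"ay":0,"az":0,"gripper":0}
    - {"dx":0,"dy":0,"dz":0.19,"ax":0,"ay":0,"az":0,"gripper":0}
    - {"dx":0,"dy":0,"dz":0.19,"ax":0,"ay":0,"az":0,"gripper":0}
    - {"dx":0,"dy":0,"dz":0.09,"ax":0,"ay":0,"az":0,"gripper":0}
    - {"dx":0,"dy":0,"dz":0.03,"ax":0,"ay":0,"az":0,"gripper":0}
    - {"dx":0,"dy":0,"dz":0.018,"ax":0,"ay":0,"az":0,"gripper":0}
    - {"dx":0,"dy":0,"dz":0,"ax":0,"ay":0,"az":0,"gripper":0}
    - {"dx":0,"dy":0,"dz":0,"ax":0,"ay":0,"az":0,"gripper":0}

```text
clock: 82.35
eef_pos: [444.8, 263.1, 39.4]
tool_rot: [3.141, -0.0, 3.091]
force: [-0.2, -0.1, 0.3]
width: 48.8
gripper_force: 62.1
```

Call:
step_arm:
  plan:
    - {"dx":0,"dy":0,"dz":0.009,"ax":0,"ay":0,"az":0,"gripper":0}
    - {"dx":0,"dy":0,"dz":0,"ax":0,"ay":0,"az":0,"gripper":0}
    - {"dx":0,"dy":0,"dz":0,"ax":0,"ay":0,"az":0,"gripper":0.75}
    - {"dx":0,"dy":0,"dz":0,"ax":0,"ay":0,"az":0,"gripper":0.75}
    - {"dx":0,"dy":0,"dz":0,"ax":0,"ay":0,"az":0,"gripper":0.75}
    - {"dx":0,"dy":0,"dz":0,"ax":0,"ay":0,"az":0,"gripper":0.75}
    - {"dx":0,"dy":0,"dz":-0.12,"ax":0,"ay":0,"az":0,"gripper":0.75}
    - {"dx":0,"dy":0,"dz":-0.2,"ax":0,"ay":0,"az":0,"gripper":0.75}
    - {"dx":0,"dy":0,"dz":-0.2,"ax":0,"ay":0,"az":0,"gripper":0.75}
    - {"dx":0,"dy":0,"dz":-0.2,"ax":0,"ay":0,"az":0,"gripper":0.75}
    - {"dx":0,"dy":0,"dz":-0.2,"ax":0,"ay":0,"az":0,"gripper":0.75}
    - {"dx":-0.13,"dy":0,"dz":0,"ax":0,"ay":0,"az":0,"gripper":0.75}
    - {"dx":-0.13,"dy":0,"dz":0,"ax":0,"ay":0,"az":0,"gripper":0.75}
    - {"dx":0,"dy":0,"dz":0,"ax":0,"ay":0,"az":0,"gripper":0.75}
    - {"dx":0,"dy":0,"dz":0,"ax":0,"ay":0,"az":0,"gripper":0.75}

```text
clock: 84.22
eef_pos: [521.6, 258.6, 310.9]
tool_rot: [-3.141, -0.004, 3.09]
force: [-0.2, -0.4, 0.7]
width: 63.8
gripper_force: 0.0
```

Run:
```python
from h import *
im=wrist(); where()
for p in((600,254.5),(522.7,258),(445,262)):
    u=wpix(im,(*p,39)); 
    for c in circ(im,(int(u[0])-33,int(u[1])-33,int(u[0])+33,int(u[1])+33),13,24)[:1]:
        k=int(c[1]),int(c[0]); print(np.round(c,1),won(im,c[0],c[1],39).round(1))
    T=im["T"];zs=[]
    for du,dv in((0,0),(-9,0),(9,0),(0,-9),(0,9)):
        uu,vv=int(u[0])+du,int(u[1])+dv; a,d=wray(im,uu,vv); d/=np.linalg.norm(d); zs.append((T[:3,3]+d/(d@T[:3,2])*im["range_z"][vv,uu])[2].round(1))
    print("cap z",zs)
```

```text
r639.1 ang82.1 yaw177.1 z311.0 [-0.  -0.2 -0.6] w64.2
[255.  215.2  13.5] [597.9 255.8  39. ]
cap z [np.float64(36.2), np.float64(36.3), np.float64(36.8), np.float64(38.0), np.float64(38.0)]
[253.5 161.5  13.7] [520.6 257.6  39. ]
cap z [np.float64(36.8), np.float64(37.2), np.float64(36.4), np.float64(35.9), np.float64(37.2)]
[254.2 104.8  18.6] [444.8 262.4  39. ]
cap z [np.float64(36.7), np.float64(36.0), np.float64(36.0), np.float64(38.2), np.float64(35.7)]
```

All three cups stand upright on the tray, so I'm handing in.

```bash
python3 -c "
from cell import ctrl
print(ctrl.finish_job())"
```

```text
the job is handed in; nothing more can be done
None
```

The job is handed in: both key readings were made with the notch within about 1° of its mark, and all three cups stand upright on the tray. One cup was found knocked off its seat after the second press, so I reseated it and pressed the key once more, three presses in all.

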